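# Tip a batch of brackets into the deburring tub

### The job

Wind the click dial back to its home stop so that the loader's tray is level, stand or lay every T bracket from the bench in the tray while its gate is shut, then lower the gate fully and turn the dial exactly five clicks from home, no farther, and wait there until all the brackets have slid out over the gate into the tub. Then wind the dial back home and shut the gate again; leave the other things on the bench where they are.

Things in the scene. Friction and masses are not known exactly. Their poses are not given: they have to be found in the camera images.
- station: the fixed batch loader of a deburring tub: base plate, two blue uprights carrying a tipping steel tray, a green tub beyond the tray, and a blue gearbox (120 x 120 mm, 105 mm high) with a dial left of the tray. Origin: on the bench, straight under the tray's pivot; x points from the tray to the tub (away from the robot), y to the dial's side, z up
- dial (a joint): click dial, rad: 0 at home (hard stop, tray level), growing clockwise seen from above. A detent every 0.393 rad (pi/8), seven in all; torque bumps between them, up to 0.55 N m with load; it holds in each detent. 1 rad tips the tray 0.28 rad. White marks on the gearbox: thin bar at home (station -x), a dot per click, a broad block at the fifth (1.963 rad)
- dial_grip (a point): centre of the dial's black grip bar, on its vertical axis, 135 mm over the bench. The bar is 76 mm long (this point's x), 14 mm wide (y), its top 151 mm and its foot 115 mm over the bench; it stands on a disc 88 mm across. A white line on top marks the end (point -x) that points at the marks
- tray (a joint): tip angle of the tray, rad: 0 level, growing as its gate end sinks and its back end rises; always 0.28 x the dial's angle (0.55 at five clicks). Only the dial tips it. It pivots about a level axis along the station's y, 170 mm above the station's origin
- tray_mid (a point): centre of the tray's inner floor, on its surface (185 mm over the bench when level); x towards the gate, y left, z normal to the floor. Inside, 200 mm (x) by 250 mm (y); walls 50 mm high, 6 mm thick at the back and both sides; the gate closes the +x end. Polished: parts slide from about 0.2 to 0.3 rad of tip
- gate (a joint): yellow end gate, rad: 0 shut (upright, a stop), pi/2 fully down (flat, a lip over the tub; it can go on to a stop at 1.75). Its hinge lies along the tray's y, 100 mm ahead of tray_mid in the tray's x, at floor height; it goes down outwards, to +x. Friction (0.08 N m) holds it where it is left; a hard push against a stop can force the tray and dial on a click
- gate_grip (a point): middle of the gate lever's black grip: a round bar 18 mm thick, 50 mm long, along the tray's y, outside its right (-y) wall, 169 mm right of its middle line. It swings on an 85 mm radius about the gate's hinge: shut, it is 77 mm behind and 36 mm above the hinge; flat, 36 mm ahead and 77 mm above (tray's frame). The point turns with the gate
- tub_mid (a point): centre of the green tub's inner floor, 12 mm over the bench; axes as the station's. Inside, the tub is 280 mm (x) by 290 mm (y); its near wall is 93 mm high over the bench, sides 133 mm, far wall 193 mm
- bracket1_mid (a point): an aluminium T bracket, or none in some runs (three to five of them lie on the bench, right of the loader): foot plate 80 x 50 x 5 mm with an upright web 10 mm thick, 80 mm long, 45 mm high over all, about 0.14 kg. This point is its centre, half-way up (22.5 mm over what it stands on); x along the web, y across it, z up
- bracket2_mid (a point): an aluminium T bracket, or none in some runs (three to five of them lie on the bench, right of the loader): foot plate 80 x 50 x 5 mm with an upright web 10 mm thick, 80 mm long, 45 mm high over all, about 0.14 kg. This point is its centre, half-way up (22.5 mm over what it stands on); x along the web, y across it, z up
- bracket3_mid (a point): an aluminium T bracket, or none in some runs (three to five of them lie on the bench, right of the loader): foot plate 80 x 50 x 5 mm with an upright web 10 mm thick, 80 mm long, 45 mm high over all, about 0.14 kg. This point is its centre, half-way up (22.5 mm over what it stands on); x along the web, y across it, z up
- bracket4_mid (a point): an aluminium T bracket, or none in some runs (three to five of them lie on the bench, right of the loader): foot plate 80 x 50 x 5 mm with an upright web 10 mm thick, 80 mm long, 45 mm high over all, about 0.14 kg. This point is its centre, half-way up (22.5 mm over what it stands on); x along the web, y across it, z up
- bracket5_mid (a point): an aluminium T bracket, or none in some runs (three to five of them lie on the bench, right of the loader): foot plate 80 x 50 x 5 mm with an upright web 10 mm thick, 80 mm long, 45 mm high over all, about 0.14 kg. This point is its centre, half-way up (22.5 mm over what it stands on); x along the web, y across it, z up
- collar: bystander, to be left alone: a steel collar 52 mm across, 30 mm high, lying among the brackets; origin at its underside
- wrench: bystander, to be left alone: a wrench 170 mm long; origin at its underside (on the grip's axis)
- screwdriver: bystander, to be left alone: a screwdriver 200 mm long; origin at its underside (on the grip's axis)
- pulley: bystander, to be left alone: a blue pulley disc 124 mm across, 35 mm high; origin at its underside
- oil: bystander, to be left alone: a white bottle 60 mm across, 160 mm high; origin at its underside
- offcut: bystander, to be left alone: a steel offcut 110 x 70 x 20 mm; origin at its underside
- tin: bystander, to be left alone: a steel can 84 mm across, 90 mm high; origin at its underside
Mind the look-alikes: they are no part of the job. Leave any pink or red look-alike of the part that bears bracket3_mid alone.

How it is judged:
By the outcome, as a careful person would: the job done as asked, in the order asked, and still so for the second after the job is handed in, with the robot touching nothing.
Of bracket1, bracket2, bracket3, bracket4, bracket5 only 3 to 5 are there at a start; the rules pass over those that are not, and their reading is None.
At some moment in a run one of bracket1, bracket2, bracket3, bracket4, bracket5 may be knocked a few centimetres aside while the robot is not near it.
It also fails if it takes over 210 s, if anything falls off the work surface, if the arm or the gripper's body presses on something with over 40 N, if the wrist force passes 120 N, or if a joint passes its speed limit or range.

### The arm

A 6-joint arm with a two-finger parallel gripper is mounted at the origin on the work surface. World frame = base frame: x ahead of the robot, y to its left, z up, the work surface at z = 0. Lengths are in m, angles in rad, forces in N, time in s.
With the tool pointing down it reaches from about 0.35 to 0.85 m from the base axis. Payload 8.1 kg.
Tool frame: the origin (TCP) lies between the finger pads; the fingertips stand 22 mm ahead of it and the grasp point (between the pads) lies 3 mm ahead of it; x points along the fingers, y is the direction in which the jaws open and shut, and the axes are right-handed (so a half turn about x gives the same grasp; the last joint's range is limited). The gripper opens to 93 mm and grips with 3 to 60 N. Pads are 15 mm wide; open, the fingers measure 128 mm over their backs; the gripper's body (75 mm by 188 mm) begins 65 mm behind the grasp point.
Start: joints at [-1.289, 0.13, 1.488, -0, 1.523, -0.085], TCP at [0.215, -0.56, 0.241] pointing down, gripper open.
Joint ranges: [-2.96, 2.96], [-0.89, 2.26], [0.02, 2.5], [-1.34, 4.48], [0, 2.73], [-2.66, 2.66]. Speed limits (rad/s): [2.39, 2.39, 2.79, 3.14, 3.14, 3.14].

### API

Orientations are given as [roll, pitch, yaw] about the fixed x, y, z axes, in that order (R = Rz(yaw) Ry(pitch) Rx(roll)).
In Python, from cell import robot gives the robot as it stands. The module is installed in compiled form; this text tells all that it offers. Calls block until the motion is done:
- robot.move_ptp(position, orientation): joint-space move of the TCP to a pose.
- robot.move_linear(position, rot=None, velocity=0.15, threshold=None): straight line of the TCP; rot=None keeps the orientation; velocity is the mean speed in m/s. With threshold (N) it stops when the force on the tool has changed by that much, and returns True; else False.
- robot.movej(angles): joint-space move.
- robot.let_go() and robot.close(): open the fingers fully, or close them until they stop; the grip force is fixed at half the most.
- robot.wait(seconds).
- robot.ik(position, orientation): joint angles nearest the present ones, or None.
- robot.sense(): the state.
- robot.camera(name): name is "scene" or "side" or "wrist"; returns a dict with "img" (400x640x3 uint8, red, green, blue), "intrinsics" (3x3 intrinsics, pixels), "k1" (the pictures are not rectified: a ray, as slopes to the right and down, at radius r is drawn at 1 + k1 r^2 times it, then the intrinsics apply), "R" (3x3) and "t" (3): a world point X has camera coordinates R X + t; the wrist camera has in their place "T_tool_cam" (4x4, takes a point from camera to tool coordinates, whose origin is the TCP and whose axes are the tool frame's). Camera axes: x right, y down, z forward; pixel columns grow to the right and rows downward; lengths in m; the calibration is good to about 2 mm. A picture is of the moment at which its call begins: read the wrist's pose just before it. There is no depth.
A pose or a line that the arm cannot do raises robot.MotionError and nothing moves.
- robot.hand_in(): hands the job in, once; it reports no verdict.
The state is a dict: "clock": time; "q": joint angles; "qvel": joint speeds; "joint_efforts": joint torques, N m; "position": TCP position; "tool_rot": TCP orientation; "wrist_force": force on the tool from outside, world axes, zero at the start; "moment": the same for the moment, N m; "gripper_width": opening from 0.0 (shut) to 1.0 (fully open).
Only numpy, scipy, OpenCV 4.12 (cv2) and the standard library are available. Lean on these libraries where they do the work, as an engineer would, in place of code of your own. Each camera call takes 0.05 s, during which the arm holds its last target.

## Working session

There is one attempt and no reset: what is moved stays moved. The work goes in short steps, each a Python script; the robot and the scene stay as the last script left them, time stands still between calls to the robot, and variables do not carry over. Pictures are saved under pics/ and viewed, and the job is handed in when it is done.

```bash
mkdir -p pics; ls; cat > h.py <<'E'
import numpy as np, cv2
from cell import robot
def save(name,fn,img=None):
    c=robot.camera(name); cv2.imwrite('pics/'+fn,c['img'][:,:,::-1]); return c
E
python3 - <<'E'
from h import *
for n in ['scene','side','wrist']:
    c=save(n,n+'0.png')
    print(n,{k:np.round(v,4).tolist() for k,v in c.items() if k!='img'})
print(robot.sense())
E
```

```text
pics
scene {'intrinsics': [[448.7701, 0.0, 326.3071], [0.0, 448.7701, 199.1217], [0.0, 0.0, 1.0]], 'k1': -0.0162, 'R': [[0.757, 0.6532, 0.0195], [0.3718, -0.406, -0.8348], [-0.5374, 0.6391, -0.5502]], 't': [-0.4601, -0.0776, 1.9505]}
side {'intrinsics': [[448.2543, 0.0, 321.7761], [0.0, 448.2543, 199.0925], [0.0, 0.0, 1.0]], 'k1': -0.0421, 'R': [[0.6837, -0.7295, -0.0197], [-0.5109, -0.4592, -0.7267], [0.521, 0.5069, -0.6867]], 't': [-0.3665, 0.4236, 1.4463]}
wrist {'intrinsics': [[310.9254, 0.0, 321.2674], [0.0, 310.9254, 202.3646], [0.0, 0.0, 1.0]], 'k1': -0.0368, 'T_tool_cam': [[-0.0003, -0.2854, 0.9584, -0.1445], [1.0, 0.0002, 0.0004, 0.0007], [-0.0003, 0.9584, 0.2854, -0.0808], [0.0, 0.0, 0.0, 1.0]]}
{'clock': 0.15, 'q': array([-1.28940878e+00,  1.30990991e-01,  1.48900894e+00, -1.45209787e-06,
        1.52301883e+00, -8.53964545e-02]), 'qvel': array([-0.00019871, -0.00250281, -0.00132085, -0.00064694, -0.00065252,
       -0.00142734]), 'joint_efforts': array([ 9.88868997e-04, -5.60478795e+01, -4.92331946e+01,  7.69325858e-02,
        3.05215828e-02, -8.94626214e-05]), 'position': array([ 0.21507838, -0.55969143,  0.23983752]), 'tool_rot': array([-1.65517579,  1.56937021,  1.85320093]), 'wrist_force': array([-0.01878781, -0.19543973, -0.5295866 ]), 'moment': array([ 0.00409788,  0.01421084, -0.07614604]), 'gripper_width': 0.9981794842717483}
```

View pics/scene0.png

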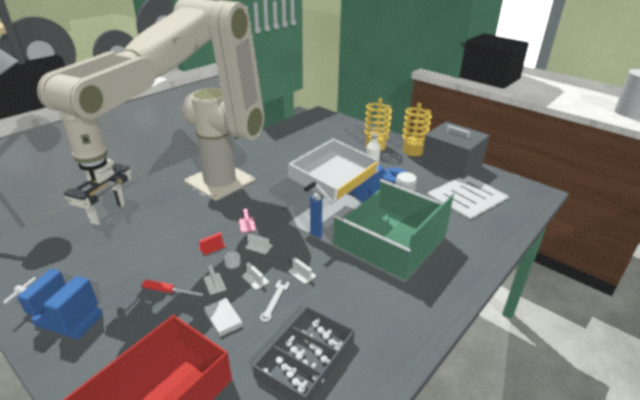

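View pics/side0.png

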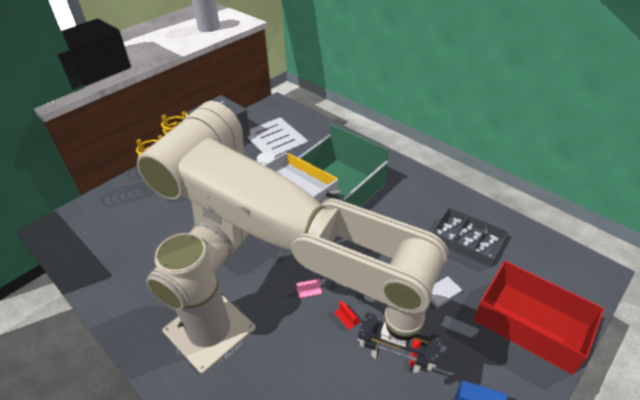

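View pics/wrist0.png

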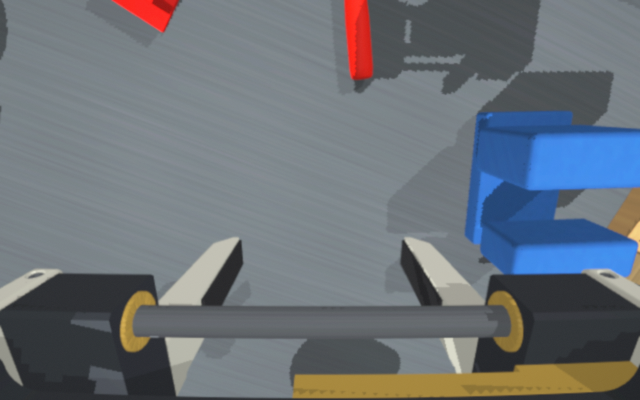

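The scene view shows four grey brackets near (258,243), (215,280), (256,277) and (302,270). The collar is at (232,260), and there are red and pink look-alikes at (211,243) and (248,222). The tray is at (335,167). Next I'll build ray helpers and move the wrist camera over the station and the brackets.

```bash
cat > h.py <<'E'
import numpy as np, cv2
from scipy.spatial.transform import Rotation as Rt
from cell import robot
np.set_printoptions(precision=4,suppress=True)
def save(name,fn):
    s=robot.sense(); c=robot.camera(name); cv2.imwrite('pics/'+fn,c['img'][:,:,::-1]); c['s']=s
    if name=='wrist':
        R=Rt.from_euler('xyz',s['tool_rot']).as_matrix(); T=c['T_tool_cam']
        Rwc=R@T[:3,:3]; C=R@T[:3,3]+s['position']
        c['Rwc']=Rwc; c['C']=C
    else:
        c['Rwc']=c['R'].T; c['C']=-c['R'].T@c['t']
    np.save('pics/'+fn[:-4]+'.npy',{k:c[k] for k in c},allow_pickle=True)
    return c
def load(fn): return np.load('pics/'+fn+'.npy',allow_pickle=True).item()
def ray(c,u,v):
    K=c['intrinsics']; d=np.array([(u-K[0,2])/K[0,0],(v-K[1,2])/K[1,1]]); p=d.copy()
    for _ in range(8): p=d/(1+c['k1']*(p@p))
    return c['Rwc']@np.array([p[0],p[1],1.])
def onz(c,u,v,z):
    d=ray(c,u,v); return c['C']+d*(z-c['C'][2])/d[2]
def proj(c,X):
    p=c['Rwc'].T@(np.asarray(X)-c['C']); p2=p[:2]/p[2]; p2=p2*(1+c['k1']*(p2@p2)); K=c['intrinsics']
    return np.array([K[0,0]*p2[0]+K[0,2],K[1,1]*p2[1]+K[1,2]])
def down(psi,tilt=None):
    x=np.array([0,0,-1.]); y=np.array([np.cos(psi),np.sin(psi),0]); z=np.cross(x,y)
    import warnings; warnings.simplefilter('ignore')
    return Rt.from_matrix(np.stack([x,y,z],1)).as_euler('xyz')
E
python3 - <<'E'
from h import *
c=save('scene','s1.png')
for n,(u,v) in dict(b1=(258,243),b2=(215,280),b3=(256,277),b4=(302,270),collar=(232,260),red=(211,243),pink=(248,222)).items(): print(n,onz(c,u,v,0.02))
for n,(u,v,z) in dict(traymid=(335,167,.19),post=(317,197,.2),gateend=(376,168,.235),tubfar=(452,196,.193),tubnear=(337,212,.093)).items(): print(n,onz(c,u,v,z))
for p in [-1.7,-1.2,0,1.5,-1.5]:
    print(p,robot.ik([.5,-.25,.42],down(p)))
print(Rt.from_euler('xyz',robot.sense()['tool_rot']).as_matrix())
E
python3 -c "
import cv2
i=cv2.imread('pics/s1.png');cv2.imwrite('pics/s1c.png',cv2.resize(i[110:310,180:460],None,fx=2.85,fy=2.85,interpolation=2))"
```

```text
b1 [ 0.4571 -0.1922  0.02  ]
b2 [ 0.495  -0.4072  0.02  ]
b3 [ 0.5804 -0.3117  0.02  ]
b4 [ 0.6667 -0.1898  0.02  ]
collar [ 0.4601 -0.3105  0.02  ]
red [ 0.3359 -0.3021  0.02  ]
pink [ 0.337  -0.1338  0.02  ]
traymid [0.4979 0.1718 0.19  ]
post [ 0.5957 -0.0394  0.2   ]
gateend [0.6602 0.203  0.235 ]
tubfar [0.9241 0.2846 0.193 ]
tubnear [0.6057 0.0585 0.093 ]
-1.7 [-0.5554  0.0187  1.282   0.      1.8409  1.1446]
-1.2 [-0.5554  0.0187  1.282   0.      1.8409  0.6446]
0 [-0.5554  0.0187  1.282   0.      1.8409 -0.5554]
1.5 [-0.5554  0.0187  1.282   0.      1.8409 -2.0554]
-1.5 [-0.5554  0.0187  1.282   0.      1.8409  0.9446]
[[-0.0003  0.3586 -0.9335]
 [ 0.0011 -0.9335 -0.3586]
 [-1.     -0.0011 -0.0001]]
```

View pics/s1c.png

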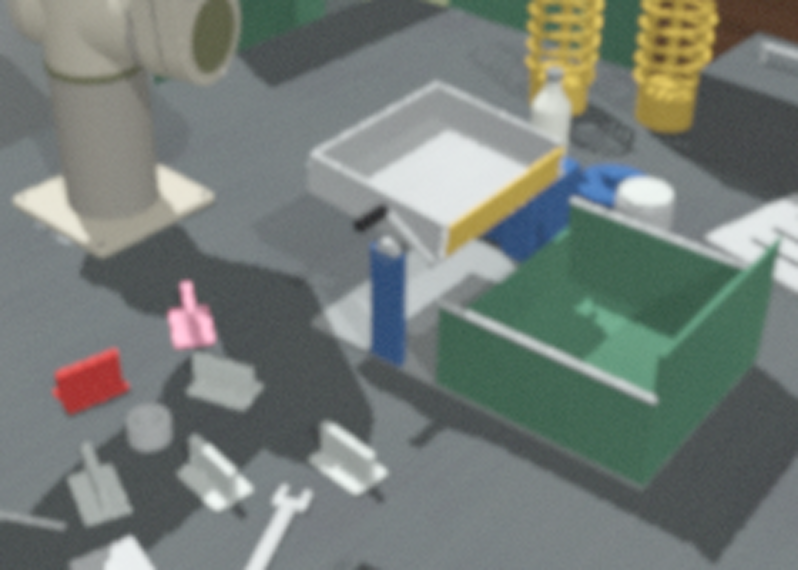

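```bash
python3 - <<'E'
from h import *
robot.move_ptp([.42,-.25,.42],down(1.4)); c=save('wrist','w1.png')
robot.move_ptp([.42,.22,.48],down(1.5)); c=save('wrist','w2.png')
print(robot.sense()['clock'],robot.sense()['q'])
save('side','sd1.png')
E
```

```text
3.7417 [ 0.3725 -0.1735  1.354  -0.0002  1.9614 -1.1261]
```

View pics/w1.png

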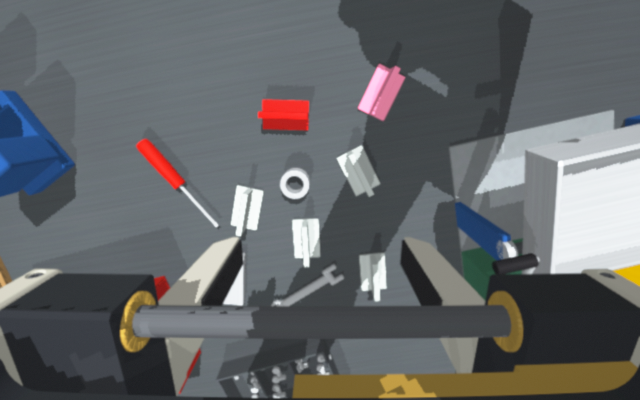

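View pics/w2.png

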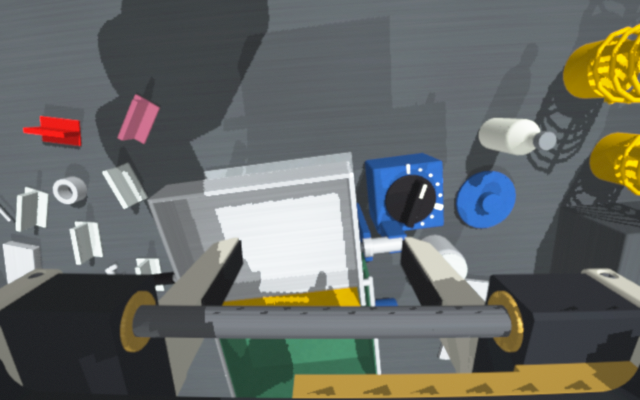

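View pics/sd1.png

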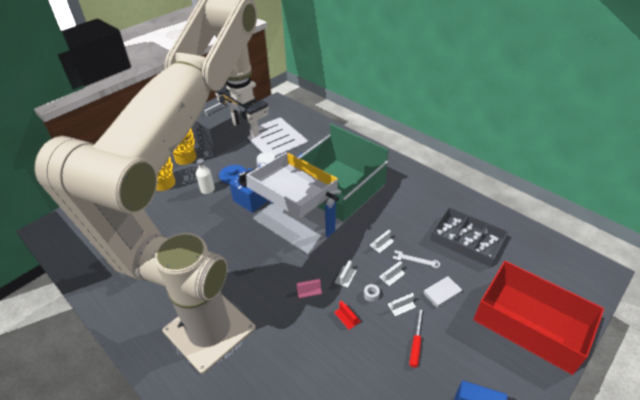

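The four grey brackets show in the wrist view at (360,170), (246,208), (306,240) and (373,275). The red (285,115) and pink (382,92) look-alikes and the collar (295,183) are separate from them. The dial at (410,200) is off home, its line at (422,188) versus the home bar at (408,170). I'll enlarge the dial and the brackets.

```bash
python3 - <<'E'
import cv2
i=cv2.imread('pics/w2.png');cv2.imwrite('pics/w2d.png',cv2.resize(i[145:245,350:460],None,fx=6,fy=6,interpolation=2))
i=cv2.imread('pics/w1.png');cv2.imwrite('pics/w1c.png',cv2.resize(i[60:310,220:420],None,fx=2.4,fy=2.4,interpolation=2)[:600])
E
```

```text
(no output)
```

View pics/w2d.png

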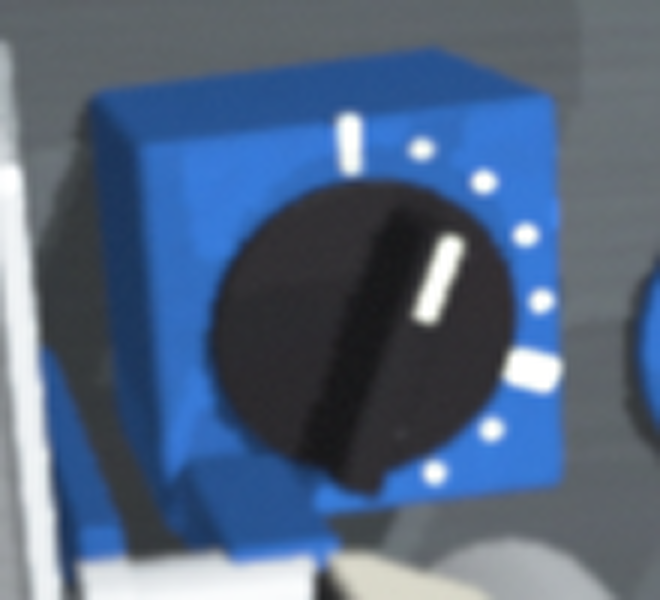

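View pics/w1c.png

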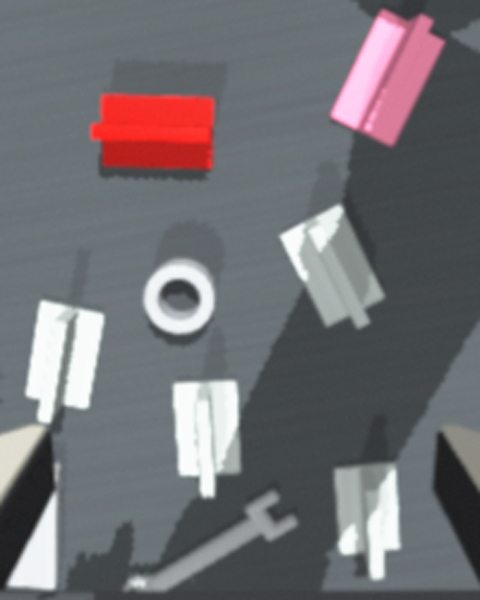

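```bash
python3 - <<'E'
from h import *
from scipy.optimize import least_squares
c=load('w2')
P=lambda u,v,z: onz(c,350+(u+.5)/6-.5,145+(v+.5)/6-.5,z)
m=np.array([P(*p,.105) for p in [(349,145),(422,150),(484,182),(526,235),(541,301),(533,370),(492,430),(434,472)]])[:,:2]
k=np.arange(8)*np.pi/8
# centre + r, yaw: mark k at angle yaw+pi - k*pi/8
f=lambda p:(m-(p[:2]+p[3]*np.stack([np.cos(p[2]+np.pi-k),np.sin(p[2]+np.pi-k)],1))).ravel()
r=least_squares(f,[.57,.35,0,.055]); print('dial',r.x,'res',r.fun.reshape(-1,2))
cen=r.x[:2]; yaw=r.x[2]
e1=P(453,240,.151)[:2]; e2=P(427,320,.151)[:2]; print(e1,e2,e1-cen)
d=e1-e2; a=np.arctan2(d[1],d[0]); print('line ang',a,'dial',(yaw+np.pi-a)%(2*np.pi))
d=e1-cen; a=np.arctan2(d[1],d[0]); print('dial by tip',(yaw+np.pi-a)%(2*np.pi))
box=[P(*p,.105)[:2] for p in [(145,143),(553,97),(560,487)]]; print(box, np.linalg.norm(box[0]-box[1]))
E
```

```text
dial [0.5007 0.367  0.0598 0.0531] res [[ 0.0001 -0.0002]
 [ 0.0001  0.    ]
 [ 0.0001 -0.    ]
 [-0.0001 -0.    ]
 [-0.0001 -0.0002]
 [ 0.0002  0.001 ]
 [ 0.0001 -0.0001]
 [-0.0004 -0.0005]]
[0.4654 0.3788] [0.4867 0.3724] [-0.0352  0.0118]
line ang 2.8490145575237804 dial 0.3524139962659092
dial by tip 0.3824698440732024
[array([0.4431, 0.3061]), array([0.438 , 0.4212]), array([0.5556, 0.4277])] 0.11512456754045007
```

```bash
python3 - <<'E'
import cv2
i=cv2.imread('pics/w2.png');cv2.imwrite('pics/w2t.png',cv2.resize(i[140:320,130:390],None,fx=3,fy=3,interpolation=2))
i=cv2.imread('pics/sd1.png');cv2.imwrite('pics/sd1t.png',cv2.resize(i[120:260,210:400],None,fx=4,fy=4,interpolation=2))
E
```

```text
(no output)
```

View pics/w2t.png

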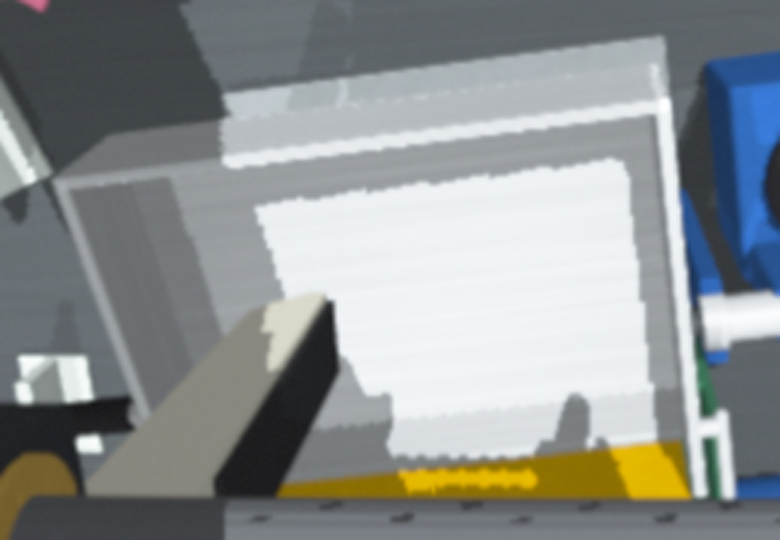

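View pics/sd1t.png

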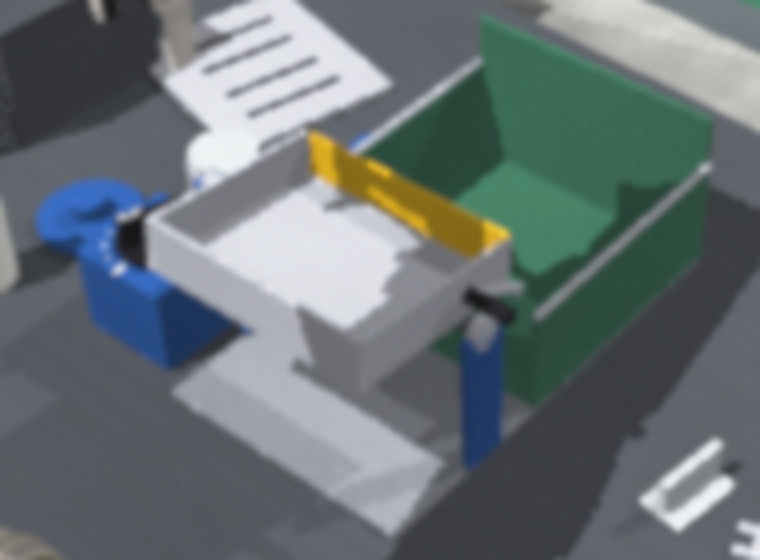

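```bash
python3 - <<'E'
from h import *
c=load('w2'); yaw=.06; ph=.11
P=lambda u,v,z: onz(c,130+(u+.5)/3-.5,140+(v+.5)/3-.5,z)
BL=P(664,97,.246)[:2]; BR=P(57,182,.246)[:2]; print(BL,BR,np.linalg.norm(BL-BR),'yaw',np.arctan2(*(-(BL-BR))[[0,1]]*[1,-1]))
FL=P(697,495,.246-.2*.11)[:2]; print('FL',FL)
d=BL-BR; y=np.arctan2(-d[0],d[1]); print(y)
R=np.array([[np.cos(y),-np.sin(y)],[np.sin(y),np.cos(y)]])
O=(BL+BR)/2+R@[.098,0]; print('O',O)
print('dial in station',R.T@(np.array([.5007,.367])-O), 'FL',R.T@(FL-O))
# check in side and scene
for n in ['sd1','s1']:
    c=load(n); 
    for q in [(-.098,.131,.246),(-.098,-.131,.246),(-.098+.2,-.131,.224),(-.098+.2,.131,.224)]:
        w=R@q[:2]+O; print(n,proj(c,[*w,q[2]]))
E
```

```text
[0.4183 0.2559] [ 0.4362 -0.004 ] 0.2605251610535924 yaw 0.06862068873972531
FL [0.6248 0.2654]
0.06862068873972531
O [0.525  0.1327]
dial in station [-0.0082  0.2354] FL [0.1086 0.1255]
sd1 [246.6836 175.208 ]
sd1 [300.9844 206.2937]
sd1 [337.5129 180.3422]
sd1 [284.4908 153.3198]
s1 [333.6958 139.8819]
s1 [289.8376 165.3237]
s1 [335.7332 189.5368]
s1 [376.9922 160.214 ]
```

```bash
python3 - <<'E'
from h import *
c=load('w2'); y=.065
R=np.array([[np.cos(y),-np.sin(y)],[np.sin(y),np.cos(y)]]);O=np.array([.525,.1327])
for (u,v) in [(363,240),(403,238),(368,258),(381,224),(405,234),(396,221)]:
    for z in (.105,.17): print((u,v),z,R.T@(onz(c,u,v,z)[:2]-O))
E
python3 -c "
import cv2
i=cv2.imread('pics/w2.png');cv2.imwrite('pics/w2e.png',cv2.resize(i[160:320,340:470],None,fx=4.5,fy=3.7,interpolation=2))"
```

```text
(363, 240) 0.105 [0.0574 0.1475]
(363, 240) 0.17 [0.0282 0.142 ]
(403, 238) 0.105 [0.0635 0.2197]
(403, 238) 0.17 [0.0335 0.2052]
(368, 258) 0.105 [0.0945 0.1532]
(368, 258) 0.17 [0.0606 0.147 ]
(381, 224) 0.105 [0.031  0.1823]
(381, 224) 0.17 [0.0051 0.1725]
(405, 234) 0.105 [0.0562 0.2237]
(405, 234) 0.17 [0.0271 0.2087]
(396, 221) 0.105 [0.029  0.2093]
(396, 221) 0.17 [0.0034 0.1961]
```

View pics/w2e.png

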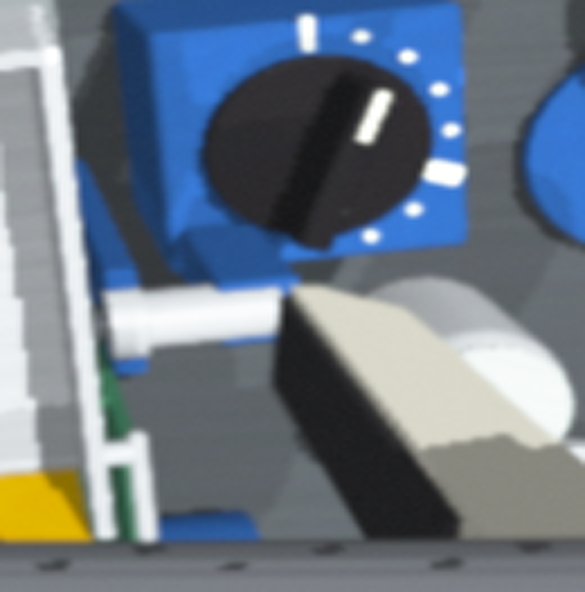

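The dial reads one click (0.37–0.38 rad), so the tray is tipped about 0.11 rad and the gate is shut. Gripping the bar would leave only about 3 mm between the gripper body and the tray wall. Instead I'll turn the dial with the closed fingers as a flat paddle against the bar, on the side away from the tray.

```bash
cat >> h.py <<'E'
YAW=.063; CEN=np.array([.5007,.367])
def paddle(th,side,gap,r=.028,z=.147):
    a=YAW+np.pi-th; m=np.array([np.cos(a),np.sin(a)]); t=np.array([np.sin(a),-np.cos(a)])
    p=CEN+r*m+side*gap*t
    return [p[0],p[1],z], down(a-np.pi)
E
python3 - <<'E'
from h import *
robot.close()
p,o=paddle(.393,1,.035,z=.25); robot.move_ptp(p,o)
p,o=paddle(.393,1,.035); print(robot.move_linear(p,velocity=.15,threshold=8))
s0=robot.sense(); print(s0['position'],s0['wrist_force'],s0['gripper_width'],s0['clock'])
p,o=paddle(.393,1,.008); print(robot.move_linear(p,velocity=.03,threshold=4))
s=robot.sense(); a=YAW+np.pi-.393; t=np.array([np.sin(a),-np.cos(a)])
print('gap at contact',(s['position'][:2]-CEN)@t,s['wrist_force'],s['clock'])
save('scene','s2.png')
E
python3 -c "
import cv2
i=cv2.imread('pics/s2.png');cv2.imwrite('pics/s2c.png',cv2.resize(i[90:250,260:460],None,fx=3.5,fy=3.5,interpolation=2))"
```

```text
False
[0.4862 0.4095 0.1482] [0.8333 0.6266 0.4905] 0.004135985463466971 7.875
True
gap at contact 0.015078623190865325 [1.4247 3.2166 2.3016] 8.5417
```

View pics/s2c.png

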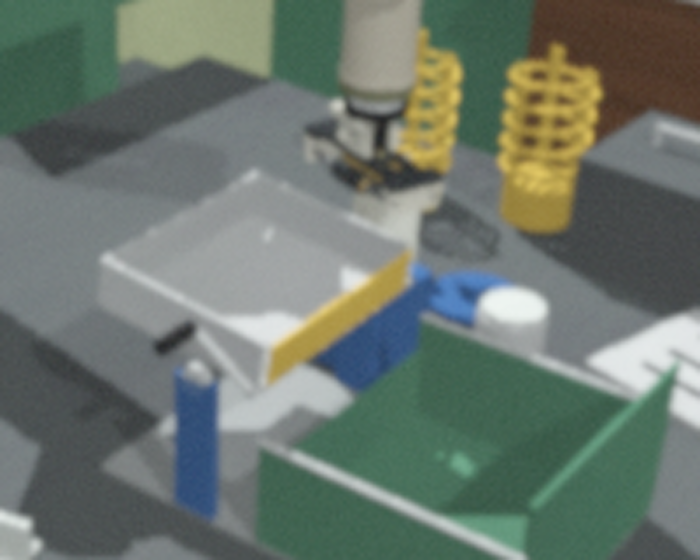

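```bash
cat >> h.py <<'E'
def turn(a,b,side,gap=.0147,step=.13,r=.028,v=.06,thr=None,verbose=True):
    n=max(1,int(np.ceil(abs(b-a)/step)))
    for th in np.linspace(a,b,n+1)[1:]:
        p,o=paddle(th,side,gap,r); hit=robot.move_linear(p,rot=o,velocity=v,threshold=thr)
        s=robot.sense()
        if verbose: print(round(th,3),np.round(s['wrist_force'],1),round(s['moment'][2],2),np.round(s['position'][:2]-p[:2],4),round(s['clock'],2))
        if hit: return th
E
python3 - <<'E'
from h import *
turn(.393,.0,1,v=.03)
turn(0,-.05,1,step=.025,v=.02,thr=14)
p,o=paddle(0,1,.035); robot.move_linear(p,rot=o,velocity=.1)
p,o=paddle(0,1,.035,z=.25); robot.move_linear(p,rot=o,velocity=.25)
robot.let_go()
robot.move_ptp([.36,.2,.50],down(1.5)); c=save('wrist','w3.png')
print(robot.sense()['clock'])
E
python3 -c "
import cv2
i=cv2.imread('pics/w3.png');cv2.imwrite('pics/w3e.png',cv2.resize(i[110:310,130:470],None,fx=2.35,fy=2.35,interpolation=2))"
```

```text
0.295 [ 2.1  5.9 -1. ] -0.05 [0.0002 0.0008] 8.85
0.196 [-0.2  0.3  0.2] -0.0 [-0.0004 -0.0001] 9.1
0.098 [ 2.7  4.6 -2.1] 0.07 [0.0001 0.0001] 9.35
0.0 [ 4.5 10.2 -5.4] 0.0 [0.0005 0.0015] 9.6
-0.025 [ 5.  13.6 -6.7] -0.07 [0.0005 0.0022] 9.85
-0.05 [ 5.8 18.  -9.2] -0.06 [0.0006 0.0031] 10.1
14.0333
```

View pics/w3e.png

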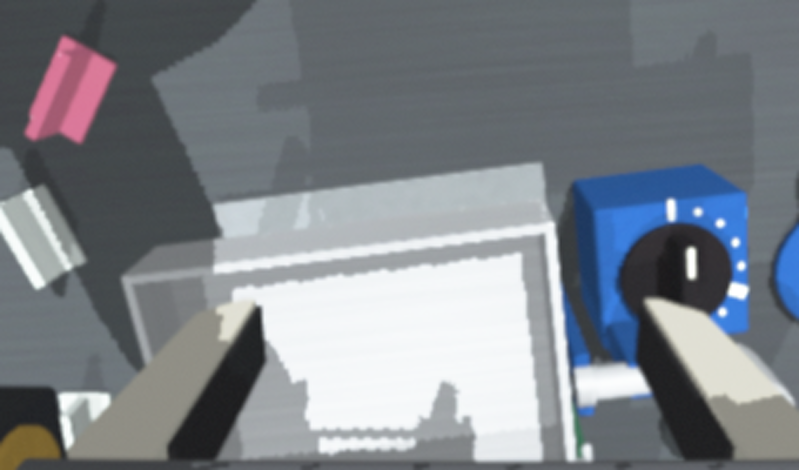

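The dial line is on the home bar and the tray is level. Now I'll measure the tray, and the brackets from w1.

```bash
python3 - <<'E'
from h import *
c=load('w3')
P=lambda u,v,z: onz(c,130+(u+.5)/2.35-.5,110+(v+.5)/2.35-.5,z)
BL=P(554,222,.235)[:2]; BR=P(123,276,.235)[:2]; d=BL-BR; y=np.arctan2(-d[0],d[1]); print(BL,BR,np.linalg.norm(d),'yaw',y)
y=.063;R=np.array([[np.cos(y),-np.sin(y)],[np.sin(y),np.cos(y)]])
mid=(BL+BR)/2+R@[.106,0]; print('traymid',mid); print('dial rel',R.T@(CEN-mid))
L1,L2=P(690,250,.151)[:2],P(692,277,.151)[:2]; d=L1-L2; print('dial',y+np.pi-np.arctan2(d[1],d[0])%(2*np.pi))
L=(L1-CEN); print(y+np.pi-np.arctan2(L[1],L[0])%(2*np.pi))
for u,v in [(578,383),(645,383)]: print('shaft',R.T@(P(u,v,.175)[:2]-mid))
# bracket contours in w1
c=load('w1'); hsv=cv2.cvtColor(c['img'],cv2.COLOR_RGB2HSV)
mk=((hsv[...,1]<45)&(hsv[...,2]>125)).astype(np.uint8)
roi=np.zeros_like(mk); roi[130:305,220:405]=1; mk*=roi
n,l,st,ce=cv2.connectedComponentsWithStats(mk)
for i in range(1,n):
    if st[i,4]>150: print(st[i],ce[i],onz(c,*ce[i],.01))
cv2.imwrite('pics/mk.png',cv2.resize(mk[130:305,220:405]*255,None,fx=3,fy=3))
E
```

```text
[0.4103 0.2572] [ 0.4259 -0.0025] 0.2601983688741623 yaw 0.06007905973384463
traymid [0.5239 0.134 ]
dial rel [-0.0084  0.234 ]
dial -0.029962997659190638
-0.006314040477400251
shaft [0.0365 0.1424]
shaft [0.0432 0.1904]
[ 335  145   45   52 1286] [357.6928 170.4829] [ 0.4571 -0.1901  0.01  ]
[278 167  33  33 660] [294.1152 182.9697] [ 0.4601 -0.3077  0.01  ]
[ 220  184   45   84 1629] [242.0233 216.2198] [ 0.5063 -0.4173  0.01  ]
[ 286  217   34   51 1209] [305.1886 238.6923] [ 0.5716 -0.3082  0.01  ]
[ 359  253   29   50 1072] [373.3358 274.18  ] [ 0.6706 -0.1882  0.01  ]
[223 264  22  41 506] [236.5514 289.3538] [ 0.6578 -0.4672  0.01  ]
[272 265  71  40 581] [310.747  287.3838] [ 0.6786 -0.3171  0.01  ]
```

View pics/mk.png

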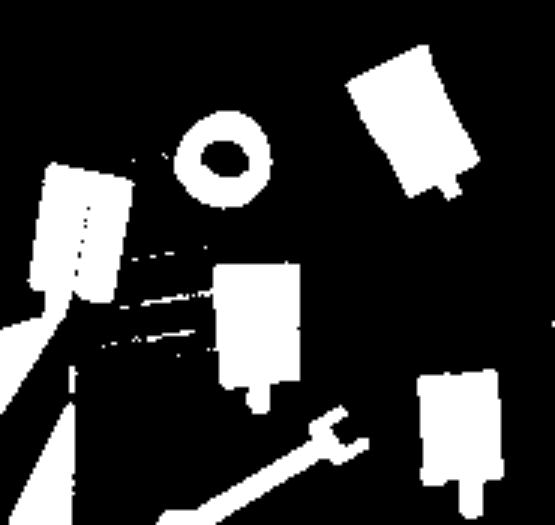

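```bash
python3 - <<'E'
from h import *
c=load('w1')
B={'b1':[(347,83),(425,45),(480,158),(408,198)],'b2':[(45,163),(133,182),(112,303),(30,288)],'b3':[(213,265),(299,265),(300,379),(221,388)],'b4':[(418,378),(496,370),(503,475),(423,484)]}
out={}
for k,v in B.items():
    q=np.array([onz(c,220+(a+.5)/3-.5,130+(b+.5)/3-.5,.005)[:2] for a,b in v])
    L=[np.linalg.norm(q[i]-q[(i+1)%4]) for i in range(4)]
    ax=(q[3]-q[0])+(q[2]-q[1]); ang=np.arctan2(ax[1],ax[0]); cen=q.mean(0)
    print(k,cen,ang,np.round(L,4)); out[k]=[*cen,ang]
np.save('B.npy',out)
pts={'collar':(294,183,.015),'sdtip':(218,226,.005),'sdmid':(185,188,.01),'wr1':(342,268,.005),'wr2':(330,283,.005),'offc':(243,258,.02)}
for k,(u,v,z) in pts.items():
    w=onz(c,u,v,z)[:2]; print(k,w)
    for b,(x,y,a) in out.items():
        d=w-[x,y]; dd=np.array([d@[np.cos(a),np.sin(a)],d@[-np.sin(a),np.cos(a)]])
        if np.abs(dd).max()<.13: print('   in',b,dd)
for n in ['scene']: save(n,'s3.png')
E
python3 -c "
import cv2
i=cv2.imread('pics/s3.png');cv2.imwrite('pics/s3c.png',cv2.resize(i[100:310,180:440],None,fx=2.8,fy=2.8,interpolation=2))"
```

```text
b1 [ 0.4581 -0.1889] 0.31968688881429363 [0.0513 0.0777 0.0504 0.0814]
b2 [ 0.4933 -0.407 ] -0.37853709113448475 [0.0551 0.0823 0.0532 0.0838]
b3 [ 0.5728 -0.3076] -0.1520802818742812 [0.0546 0.0797 0.0527 0.0863]
b4 [ 0.6691 -0.1879] -0.07181574147163934 [0.0516 0.0796 0.055  0.0804]
collar [ 0.4591 -0.3073]
   in b1 [-0.0362 -0.1127]
   in b2 [-0.0687  0.08  ]
   in b3 [-0.1124 -0.0169]
sdtip [ 0.5192 -0.4697]
   in b2 [ 0.0472 -0.0487]
sdmid [ 0.4346 -0.5084]
   in b2 [-0.017  -0.1159]
wr1 [ 0.6488 -0.248 ]
   in b3 [0.0661 0.0704]
   in b4 [-0.016  -0.0615]
wr2 [ 0.6784 -0.2773]
   in b3 [0.0998 0.046 ]
   in b4 [ 0.0156 -0.0885]
offc [ 0.5868 -0.4331]
   in b2 [0.0965 0.0103]
   in b3 [ 0.0329 -0.122 ]
```

View pics/s3c.png

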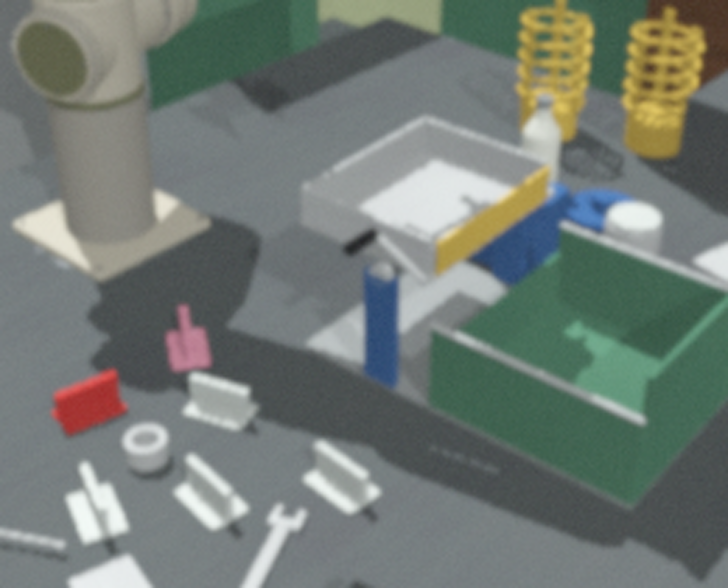

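Four brackets are confirmed: b1 (0.458,-0.189), b2 (0.493,-0.407), b3 (0.573,-0.308) and b4 (0.669,-0.188). Their plates measure about 80×52 mm, against 80×50 given. I'll pick each one by the web and stagger them in two rows in the tray so that opening the fingers clears the walls and neighbours. Before each pick I check that the bracket hasn't been knocked.

```bash
cat >> h.py <<'E'
TM=np.array([.5239,.134]); 
RS=np.array([[np.cos(YAW),-np.sin(YAW)],[np.sin(YAW),np.cos(YAW)]])
def look(fn):
    robot.move_ptp([.42,-.25,.42],down(1.4)); c=save('wrist',fn)
    hsv=cv2.cvtColor(c['img'],cv2.COLOR_RGB2HSV)
    mk=((hsv[...,1]<45)&(hsv[...,2]>125)).astype(np.uint8)
    roi=np.zeros_like(mk); roi[100:305,180:440]=1; mk*=roi
    n,l,st,ce=cv2.connectedComponentsWithStats(mk)
    for i in range(1,n):
        if st[i,4]>250: print('  comp',st[i],ce[i].round(1))
    return c
def pick(x,y,a,along=0.,z=.033):
    gx,gy=x+along*np.cos(a),y+along*np.sin(a)
    o=down(a+np.pi/2)
    robot.move_ptp([gx,gy,.14],o)
    hit=robot.move_linear([gx,gy,z],velocity=.12,threshold=12)
    robot.close(); s=robot.sense(); print('pick hit',hit,s['position'],'w mm',s['gripper_width']*93)
    robot.move_linear([gx,gy,.33],velocity=.3)
    s=robot.sense(); print('lifted w mm',s['gripper_width']*93,s['wrist_force'],s['clock'])
def place(lx,ly,along=0.,z=.033):
    p=TM+RS@[lx+along,ly]; o=down(YAW+np.pi/2)
    robot.move_ptp([*p,.33],o)
    hit=robot.move_linear([*p,.185+z-.001],velocity=.12,threshold=6)
    s=robot.sense(); print('place hit',hit,s['position'],s['wrist_force'])
    robot.let_go(); robot.move_linear([*p,.33],velocity=.3); print(robot.sense()['clock'])
E
python3 - <<'E'
from h import *
B=np.load('B.npy',allow_pickle=True).item()
look('w4.png')
pick(*B['b1']); place(-.048,-.042)
look('w5.png'); save('side','sd5.png')
E
python3 -c "
import cv2
i=cv2.imread('pics/sd5.png');cv2.imwrite('pics/sd5c.png',cv2.resize(i[120:330,210:490],None,fx=2.8,fy=2.8,interpolation=2))"
```

```text
comp [ 335  144   44   52 1270] [357. 170.]
  comp [278 166  32  33 650] [293.6 182.5]
  comp [180 184  39  43 306] [198.8 206. ]
  comp [ 180  184   84  121 3117] [220.8 245.1]
  comp [ 290  217   29   50 1183] [304.6 238.1]
  comp [405 237  35  56 862] [426.6 258.6]
  comp [ 358  253   29   49 1059] [372.4 273.7]
  comp [271 265  71  40 579] [308.9 287.2]
  comp [223 266  21  39 456] [236. 290.]
pick hit False [ 0.458  -0.1889  0.033 ] w mm 9.716522369870418
lifted w mm 9.706714009368046 [-0.417  -0.3963 -0.6114] 20.3667
place hit True [0.4774 0.0885 0.2176] [0.2649 0.4078 2.0986]
24.2167
  comp [  180   100   186   205 24485] [255.7 190.4]
  comp [ 355  183   85  122 4689] [403.  255.1]
  comp [270 265  73  40 623] [310.  287.2]
  comp [223 267  23  38 478] [236.  290.4]
```

View pics/sd5c.png

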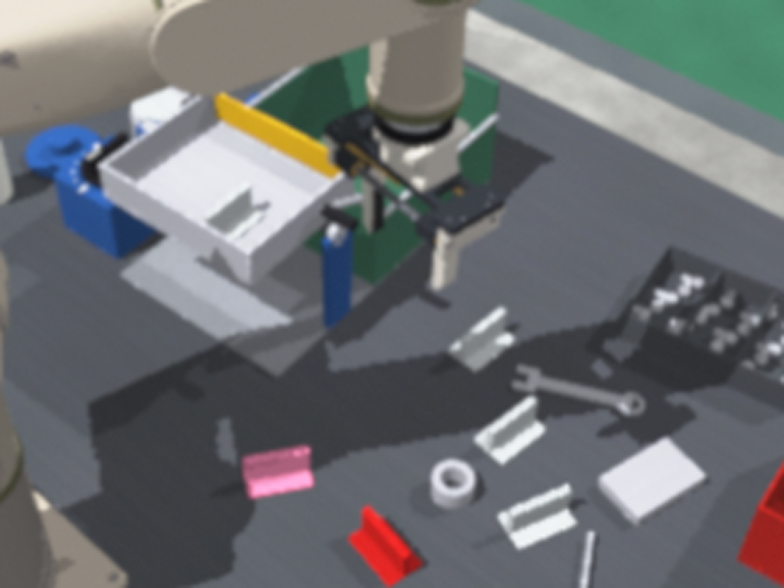

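View pics/w5.png

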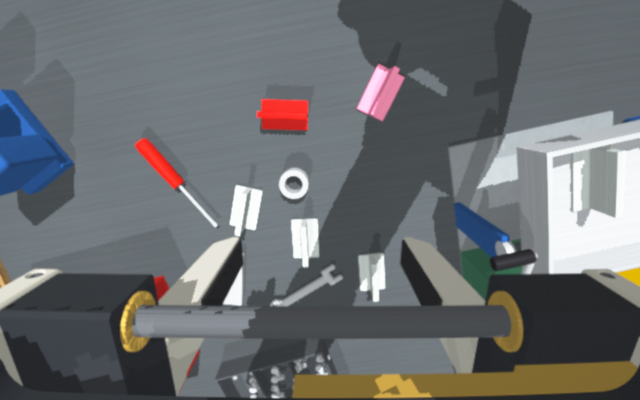

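b1 stands in the tray (side view crop at (237,210)). b2 (246,208), b3 (306,240) and b4 (372,275) have not moved. Next is b2.

```bash
sed -i 's/>125)/>150)/' h.py; python3 - <<'E'
from h import *
B=np.load('B.npy',allow_pickle=True).item()
pick(*B['b2']); place(-.048,.042)
look('w6.png')
E
```

```text
pick hit False [ 0.4933 -0.407   0.033 ] w mm 9.757816546290563
lifted w mm 9.669279686685261 [-0.084  -0.2089 -2.2141] 30.3333
place hit True [0.4721 0.1724 0.2175] [0.8006 0.5388 3.6436]
35.1833
  comp [278 167  31  32 616] [293.4 183. ]
  comp [180 185  38  43 271] [198.6 206.5]
  comp [ 290  218   29   50 1161] [304.5 238.6]
  comp [ 180  236   59   68 1803] [204.4 270.1]
  comp [406 238  34  53 773] [427.1 259. ]
  comp [359 253  27  49 971] [372.4 275.1]
  comp [223 267  20  38 425] [235.5 291. ]
  comp [271 266  71  39 517] [308.9 287.8]
```

View pics/w6.png

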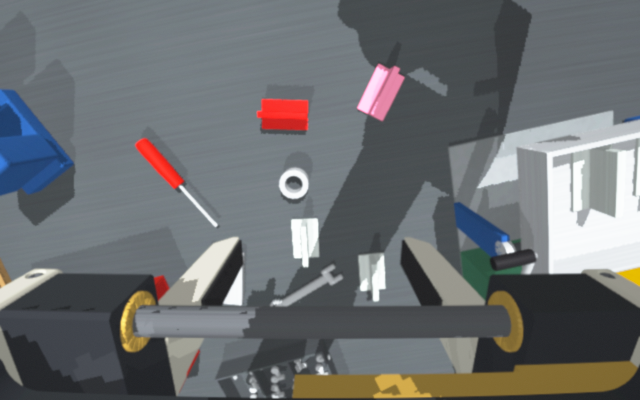

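b2 is in the tray beside b1, and b3 (305,239) and b4 (372,275) have not moved. Next are b3 and b4.

```bash
python3 - <<'E'
from h import *
B=np.load('B.npy',allow_pickle=True).item()
pick(*B['b3']); place(.046,-.042)
look('w7.png')
E
```

```text
pick hit False [ 0.5728 -0.3076  0.033 ] w mm 10.018224534296452
lifted w mm 9.743476583098515 [-0.1755  0.2912 -2.6147] 41.5
place hit True [0.5712 0.0946 0.2175] [-0.4947 -0.3671  3.1746]
45.7583
  comp [259 167  51  32 718] [291.8 182.7]
  comp [180 185  38  43 346] [198.8 206.8]
  comp [ 180  235   60   70 1903] [204.5 270. ]
  comp [404 236  36  57 887] [426.5 258.3]
  comp [ 358  253   29   50 1083] [372.4 274.3]
  comp [271 265  71  40 594] [309.7 287.4]
  comp [223 267  21  38 457] [235.9 290.1]
```

```bash
python3 -c "
import cv2
i=cv2.imread('pics/w7.png');cv2.imwrite('pics/w7c.png',cv2.resize(i[60:320,220:640],None,fx=1.9,fy=1.9,interpolation=2))"
```

```text
(no output)
```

View pics/w7c.png

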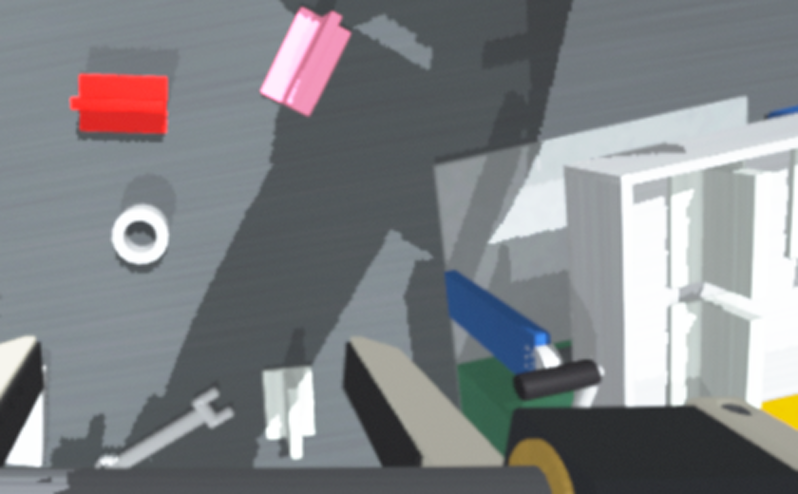

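b4 hasn't moved, crop (288,410). The wrench jaw at (228,412) lies close to where the finger would go, so I grip 22 mm along the web and higher.

```bash
python3 - <<'E'
from h import *
B=np.load('B.npy',allow_pickle=True).item()
pick(*B['b4'],along=.022,z=.043); place(.046,.042,along=.022,z=.043)
robot.move_ptp([.36,.12,.50],down(1.5)); c=save('wrist','w8.png')
robot.move_ptp([.42,-.25,.42],down(1.4)); save('wrist','w9.png');save('side','sd9.png'); save('scene','s9.png'); print(robot.sense()['clock'])
E
python3 -c "
import cv2
i=cv2.imread('pics/sd9.png');a=cv2.resize(i[120:230,220:400],None,fx=4.4,fy=4.4,interpolation=2);cv2.imwrite('pics/sd9c.png',a)
i=cv2.imread('pics/s9.png');a=cv2.resize(i[120:230,270:450],None,fx=4.4,fy=4.4,interpolation=2);cv2.imwrite('pics/s9c.png',a)"
```

```text
pick hit False [ 0.6911 -0.1895  0.043 ] w mm 9.936961343108255
lifted w mm 9.73442004767975 [ 0.7192  0.5095 -2.5132] 52.0333
place hit True [0.5881 0.1795 0.2274] [-1.0362  0.0613  3.2057]
56.125
58.875
```

View pics/w8.png

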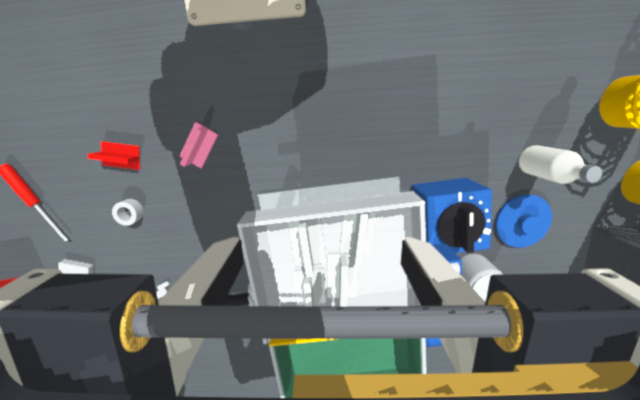

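View pics/sd9c.png

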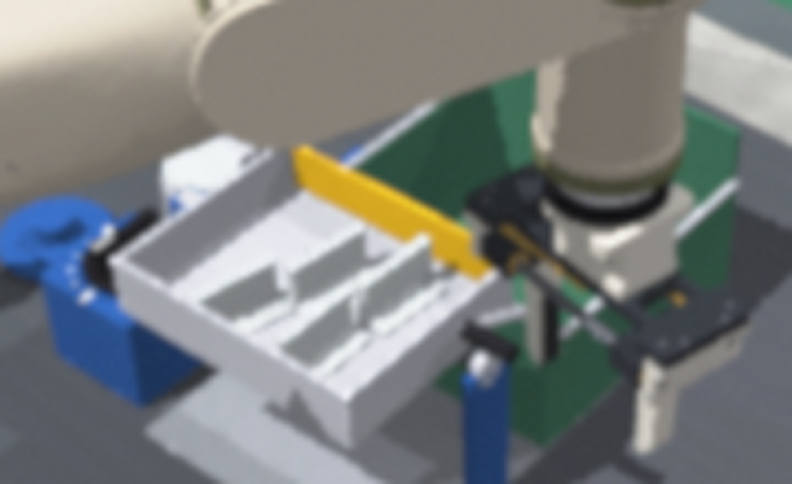

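View pics/s9c.png

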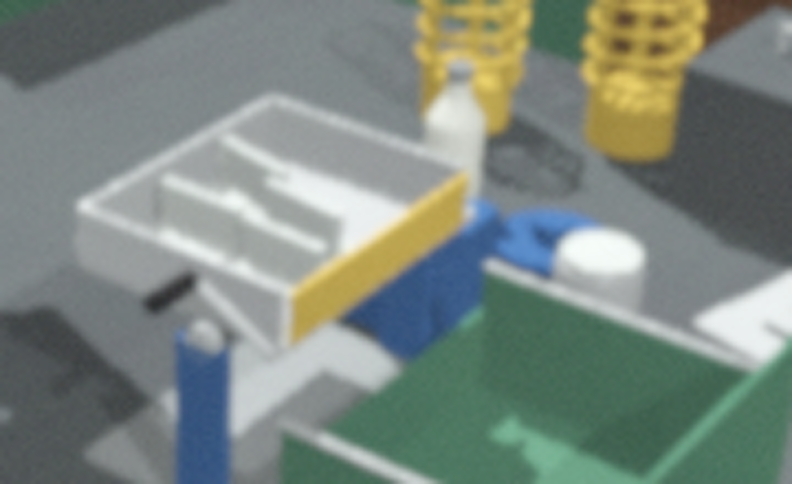

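View pics/w9.png

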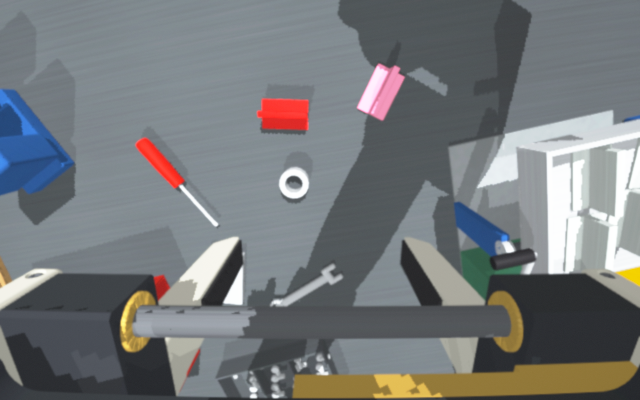

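All four brackets stand in the tray with the gate shut, and no bracket is left on the bench. The gate grip appears at (513,260) in w9, (308.6,186.4) in scene and (331.4,197.3) in side. I'll triangulate it and compare with the model.

```bash
python3 - <<'E'
from h import *
obs=[('w9',513,260),('s9',308.6,186.4),('sd9',331.4,197.3)]
A=np.zeros((3,3));b=np.zeros(3)
for n,u,v in obs:
    c=load(n); d=ray(c,u,v); d/=np.linalg.norm(d); M=np.eye(3)-np.outer(d,d); A+=M;b+=M@c['C']
X=np.linalg.solve(A,b); print('tri',X)
E=np.array([*(TM+RS@[.023,-.169]),.221]); print('model',E,'station diff',RS.T@(X-E)[:2])
for n,u,v in obs: print(n,proj(load(n),E),proj(load(n),X),(u,v))
for th in np.linspace(0,1.6,5):
    al=np.arctan2(36,-77)-th; p=TM+RS@[.1+.085*np.cos(al),-.172]; print(robot.ik([*p,.185+.085*np.sin(al)],down(YAW)))
E
python3 -c "
import cv2
i=cv2.imread('pics/w9.png');a=cv2.resize(i[190:290,440:560],None,fx=6,fy=6,interpolation=2);cv2.imwrite('pics/w9h.png',a)"
```

```text
tri [ 0.555  -0.0347  0.2237]
model [ 0.5575 -0.0332  0.221 ] station diff [-0.0026 -0.0014]
w9 [511.5039 259.7243] [511.5617 259.1323] (513, 260)
s9 [309.7854 186.8311] [308.9386 186.0691] (308.6, 186.4)
sd9 [331.6444 197.2107] [331.4864 197.2112] (331.4, 197.3)
[-0.1566  0.0292  1.6307  0.      1.4817 -0.2196]
[-0.149   0.0702  1.5388  0.      1.5326 -0.212 ]
[-0.1389  0.142   1.4308  0.      1.5688 -0.2019]
[-0.1284  0.231   1.3227  0.      1.5879 -0.1914]
[-0.1191  0.3224  1.2307  0.      1.5885 -0.1821]
```

View pics/w9h.png

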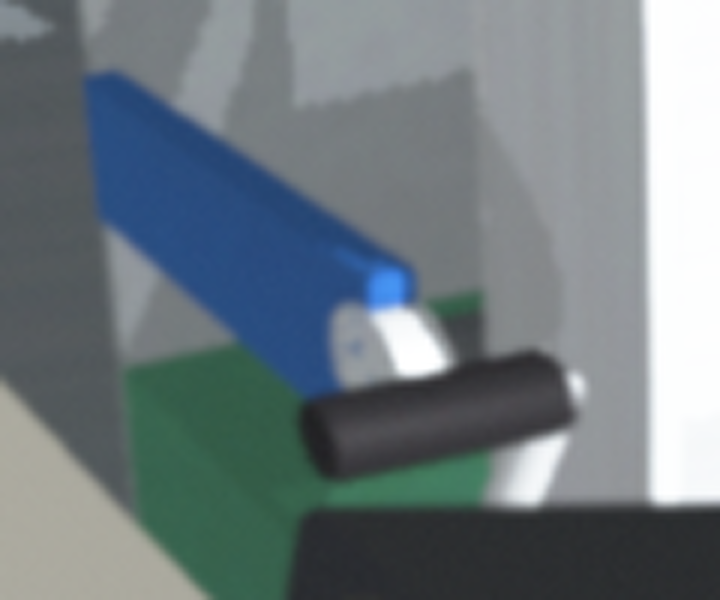

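The triangulated grip agrees with the model to about 3 mm. I'll grip the bar and swing it along its 85 mm arc to flat.

```bash
cat >> h.py <<'E'
def gpos(th,phi=0.,dz=.006,ox=-.001,oy=-.172):
    al=np.arctan2(36,-77)-th; l=np.array([.1+.085*np.cos(al)+ox,.085*np.sin(al)])
    p=TM+RS@[l[0],oy]; return [*p,.185+l[1]+dz]
def swing(a,b,n,thr=None):
    for th in np.linspace(a,b,n+1)[1:]:
        h=robot.move_linear(gpos(th),velocity=.06,threshold=thr); s=robot.sense()
        print(round(th,3),s['wrist_force'].round(1),(s['position']-gpos(th)).round(4),round(s['clock'],2))
        if h: return th
E
python3 - <<'E'
from h import *
p=gpos(0); o=down(YAW)
robot.move_ptp([p[0],p[1],.33],o)
print(robot.move_linear(p,velocity=.12,threshold=8))
robot.close(); s=robot.sense(); print('w mm',s['gripper_width']*93,s['wrist_force'],s['clock'])
swing(0,1.58,12)
save('side','sd10.png'); save('scene','s10.png')
E
python3 -c "
import cv2
i=cv2.imread('pics/s10.png');a=cv2.resize(i[90:230,260:460],None,fx=4,fy=4,interpolation=2);cv2.imwrite('pics/s10c.png',a)"
```

```text
False
w mm 17.255588333769236 [-8.4163  0.3869  4.5138] 62.65
0.132 [-10.4  -0.8   3.3] [-0.0019 -0.0003 -0.0004] 62.98
0.263 [-13.4  -2.    9.3] [-0.0022 -0.0004  0.0002] 63.32
0.395 [-15.2  -2.1  12.2] [-0.0021 -0.0004  0.001 ] 63.65
0.527 [-16.2  -1.2  16.9] [-0.0018 -0.0005  0.002 ] 63.98
0.658 [-9.9 -2.4 15. ] [-0.0004 -0.0005  0.0025] 64.32
0.79 [-6.2 -1.4 11.9] [-0.     -0.0006  0.0022] 64.65
0.922 [-4.3 -1.9  9.6] [ 0.     -0.0007  0.0017] 64.98
1.053 [-3.2 -3.   6.2] [ 0.0003 -0.0007  0.0012] 65.32
1.185 [-3.  -3.   6.3] [ 0.     -0.0008  0.0008] 65.65
1.317 [-0.9 -5.1  4.9] [ 0.0002 -0.0008  0.0005] 65.98
1.448 [ 1.1 -5.7  3.5] [ 0.0004 -0.0008  0.0003] 66.32
1.58 [ 0.8 -4.5  1.9] [ 0.0003 -0.0007 -0.    ] 66.65
```

View pics/s10c.png

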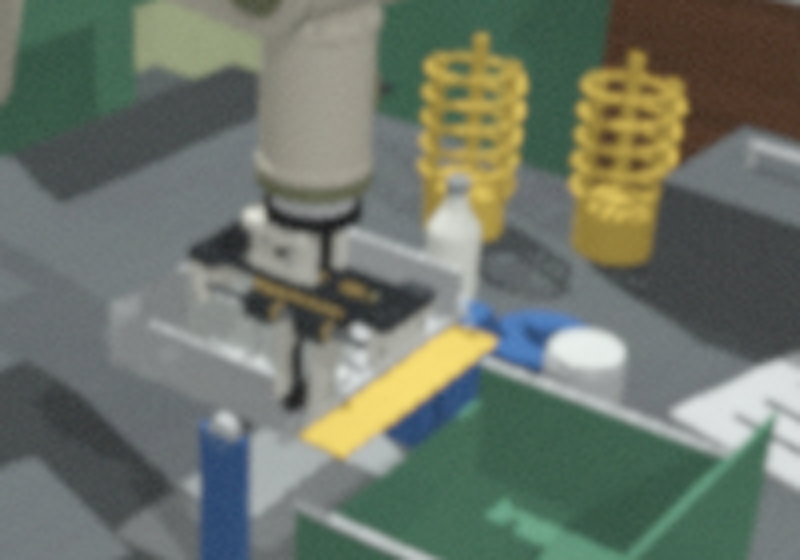

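```bash
python3 - <<'E'
from h import *
swing(1.58,1.63,1)
robot.let_go(); s=robot.sense(); print(s['wrist_force'])
p=list(s['position']); robot.move_linear([p[0],p[1],.36],velocity=.25)
robot.close()
robot.move_ptp([.40,.02,.48],down(1.5)); save('wrist','w11.png')
p,o=paddle(0,-1,.04,z=.27); robot.move_ptp(p,o)
save('side','sd11.png'); save('scene','s11.png'); print(robot.sense()['clock'])
E
python3 -c "
import cv2
i=cv2.imread('pics/s11.png');a=cv2.resize(i[90:230,260:460],None,fx=4,fy=4,interpolation=2);cv2.imwrite('pics/s11c.png',a)
i=cv2.imread('pics/sd11.png');a=cv2.resize(i[120:230,220:400],None,fx=4.4,fy=4.4,interpolation=2);cv2.imwrite('pics/sd11c.png',a)"
```

```text
1.63 [-0.3 -5.3  2. ] [ 0.0001 -0.0007  0.    ] 67.0
[-0.2053  0.1674 -0.403 ]
73.4167
```

View pics/s11c.png

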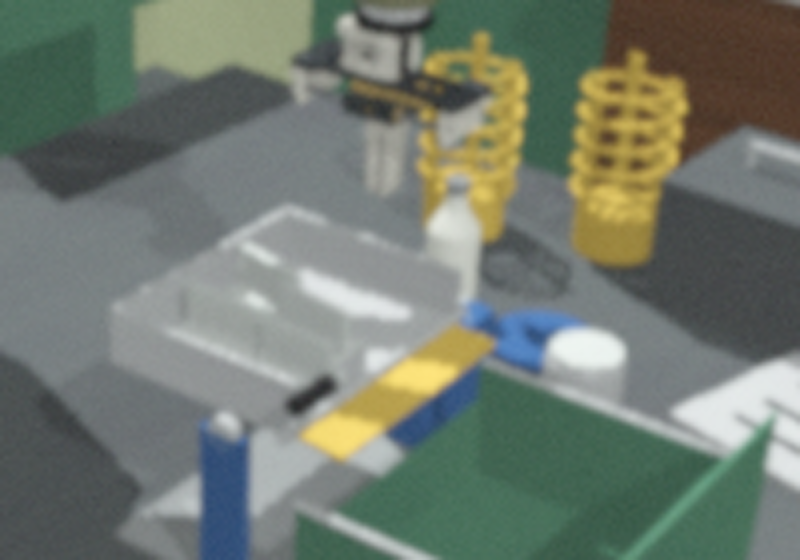

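View pics/sd11c.png

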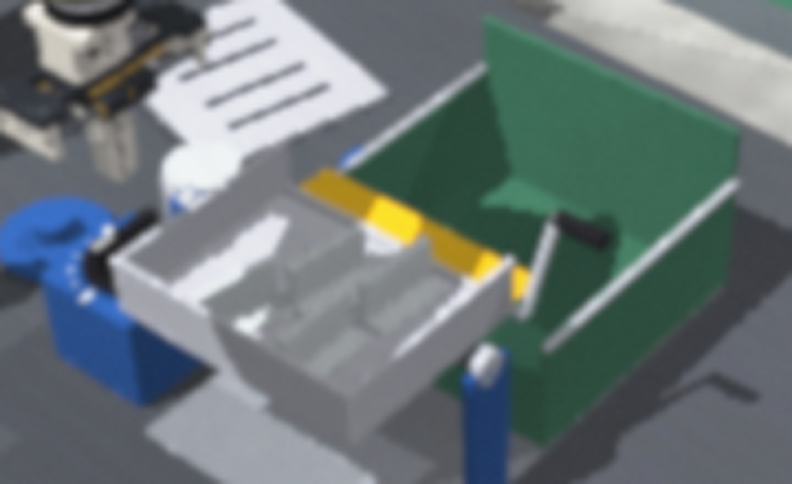

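View pics/w11.png

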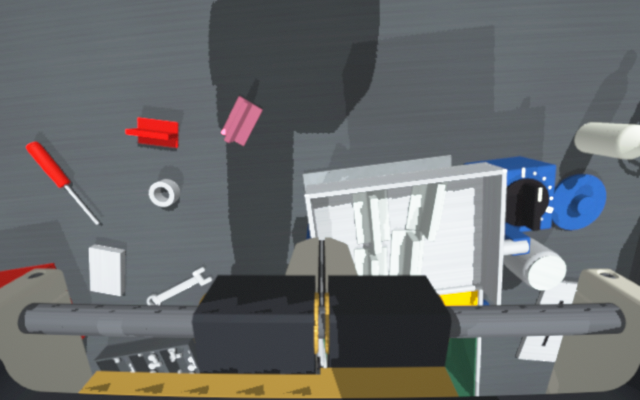

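```bash
cat >> h.py <<'E'
def tri(obs):
    A=np.zeros((3,3));b=np.zeros(3)
    for n,u,v in obs:
        c=load(n); d=ray(c,u,v); d/=np.linalg.norm(d); M=np.eye(3)-np.outer(d,d); A+=M;b+=M@c['C']
    return np.linalg.solve(A,b)
E
python3 - <<'E'
from h import *
X=tri([('s11',338,188.5),('sd11',353,172.3)]); l=RS.T@(X[:2]-TM)-[.1,0]; al=np.arctan2(X[2]-.185,l[0]); print(X,l,np.arctan2(36,-77)-al,np.hypot(l[0],X[2]-.185))
E
```

```text
[ 0.6746 -0.0296  0.261 ] [ 0.0401 -0.1728] 1.6191795332260386 0.08595765095510377
```

The gate reads 1.62 rad, so it is fully down, and the brackets are still in place. Now I'll turn the dial five clicks clockwise.

```bash
python3 - <<'E'
from h import *
p,o=paddle(0,-1,.03); print(robot.move_linear([p[0],p[1],p[2]],rot=o,velocity=.12,threshold=8))
turn(0,1.9,-1,step=.12,v=.03)
turn(1.9,1.963,-1,step=.04,v=.015)
robot.wait(.5)
# back off
p,o=paddle(1.963,-1,.03); robot.move_linear(p,rot=o,velocity=.1)
save('side','sd12.png'); save('scene','s12.png')
p,o=paddle(1.963,-1,.03,z=.27); robot.move_linear(p,rot=o,velocity=.2)
robot.move_ptp([.36,.2,.50],down(1.5)); save('wrist','w12.png'); print(robot.sense()['clock'])
E
python3 -c "
import cv2
i=cv2.imread('pics/s12.png');a=cv2.resize(i[90:260,260:460],None,fx=3.5,fy=3.5,interpolation=2);cv2.imwrite('pics/s12c.png',a)
i=cv2.imread('pics/w12.png');a=cv2.resize(i[130:310,130:470],None,fx=2.35,fy=2.35,interpolation=2);cv2.imwrite('pics/w12c.png',a)"
```

```text
False
0.119 [ -3.  -10.9   5.6] 0.09 [ 0.0001 -0.0016] 75.37
0.238 [-1.7 -1.4  0.9] 0.0 [0.     0.0001] 75.64
0.356 [ -2.  -10.1   4.4] -0.21 [ 0.0003 -0.0014] 75.92
0.475 [ -4.1 -14.6   7. ] -0.1 [ 0.0001 -0.0023] 76.19
0.594 [-1.5 -0.9 -0.3] -0.01 [-0.      0.0001] 76.47
0.712 [ -4.2 -10.1   5. ] -0.14 [-0.0003 -0.0014] 76.74
0.831 [ -7.2 -15.5   9. ] -0.25 [-0.0007 -0.0023] 77.02
0.95 [-0.4 -0.5 -0.5] 0.03 [-0.0003 -0.0002] 77.29
1.069 [-5.5 -7.9  4.7] -0.19 [-0.0007 -0.001 ] 77.57
1.188 [-11.4 -14.4   9.6] -0.29 [-0.0016 -0.0021] 77.84
1.306 [-1.6 -1.1 -0.8] -0.02 [-0.001  -0.0007] 78.12
1.425 [-4.4 -3.   1. ] -0.12 [-0.0007 -0.0001] 78.39
1.544 [-11.   -7.6   6. ] -0.23 [-0.002  -0.0007] 78.67
1.662 [-14.1  -7.1   7. ] -0.24 [-0.0026 -0.0006] 78.94
1.781 [ 0.4 -0.3  0.7] -0.03 [0.0001 0.0006] 79.22
1.9 [-10.   -2.8   4. ] -0.19 [-0.0016  0.0003] 79.49
1.932 [-11.4  -2.2   5.2] -0.24 [-0.002   0.0002] 79.74
1.963 [-14.6  -2.7   6.4] -0.22 [-0.0024  0.0002] 79.99
84.75
```

View pics/s12c.png

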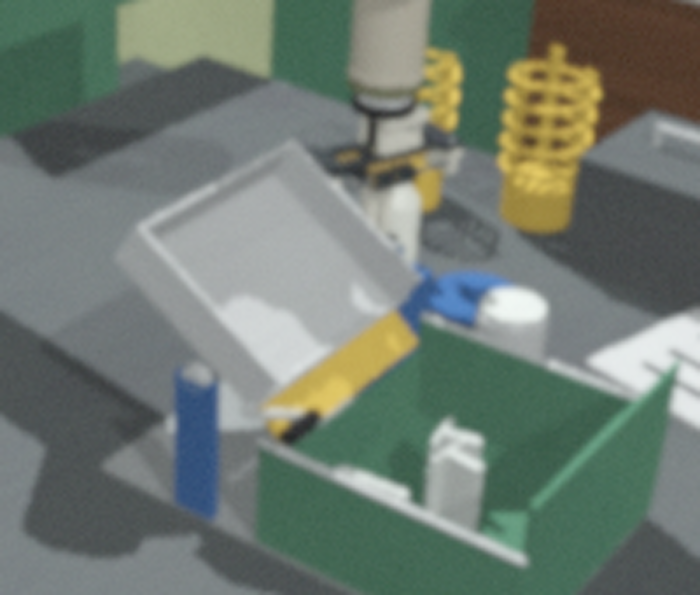

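View pics/w12c.png

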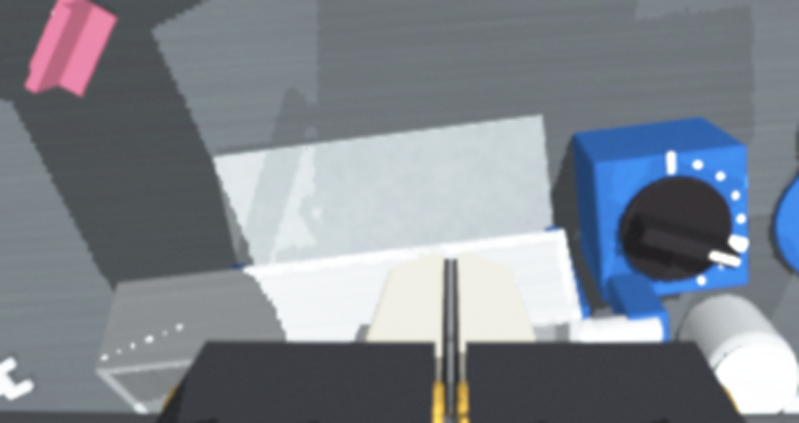

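The tray is empty. I'll check the dial angle and count the brackets in the tub.

```bash
python3 - <<'E'
from h import *
c=load('w12')
P=lambda u,v,z: onz(c,130+(u+.5)/2.35-.5,130+(v+.5)/2.35-.5,z)
a=P(738,263,.151)[:2]; b=P(711,254,.151)[:2]
for d in (a-b,a-CEN): print('dial',YAW+np.pi-np.arctan2(d[1],d[0]))
robot.move_ptp([.58,.12,.45],down(1.5)); save('wrist','w13.png'); print(robot.sense()['clock'])
E
```

```text
dial 2.038504831633306
dial 2.004982703882826
85.75
```

View pics/w13.png

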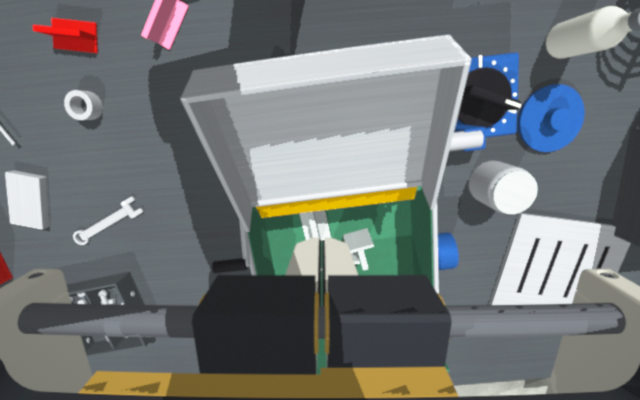

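```bash
python3 - <<'E'
from h import *
for x in (.78,.72,.66):
  try:
    robot.move_ptp([x,.0,.42],down(-1.2)); break
  except robot.MotionError as e: print(x,e)
save('wrist','w14.png'); save('scene','s14.png'); print(robot.sense()['clock'])
E
python3 -c "
import cv2
i=cv2.imread('pics/s14.png');a=cv2.resize(i[150:290,310:470],None,fx=4.2,fy=4.2,interpolation=2);cv2.imwrite('pics/s14c.png',a)"
```

```text
88.0
```

View pics/w14.png

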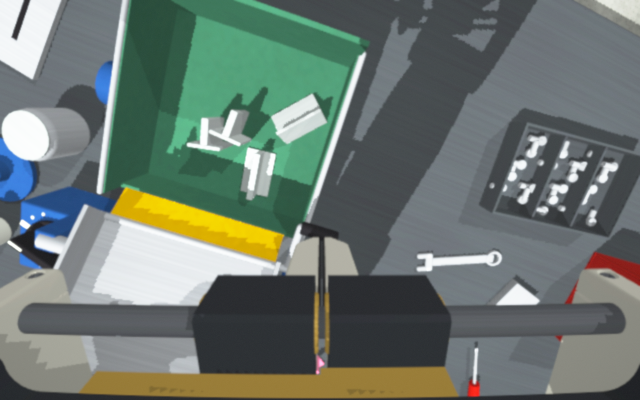

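View pics/s14c.png

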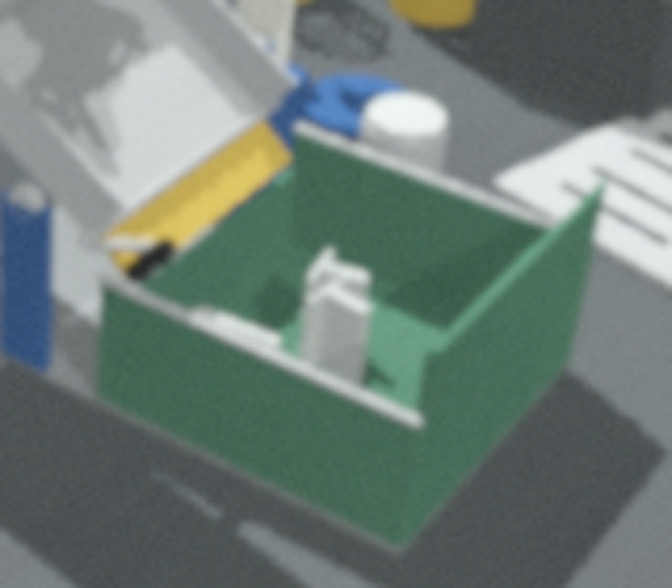

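```bash
python3 -c "
import cv2
i=cv2.imread('pics/w14.png');a=cv2.resize(i[80:210,160:350],None,fx=4,fy=4,interpolation=2);cv2.imwrite('pics/w14c.png',a)"
```

```text
(no output)
```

View pics/w14c.png

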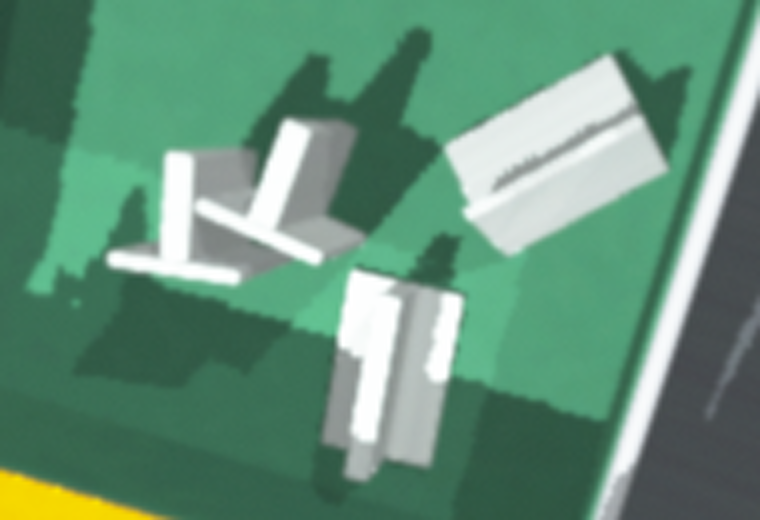

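All four brackets are in the tub, at crop (175,215), (285,195), (555,150) and (395,375). Now I'll wind the dial home.

```bash
python3 - <<'E'
from h import *
robot.move_ptp([.5,.1,.45],down(-.6))
p,o=paddle(1.963,1,.023,r=.036,z=.27); robot.move_ptp(p,o)
p,o=paddle(1.963,1,.023,r=.036); hit=robot.move_linear(p,rot=o,velocity=.1,threshold=6); print('hit',hit,robot.sense()['wrist_force'])
if hit: raise SystemExit
turn(1.963,0,1,step=.13,r=.036,v=.04)
turn(0,-.05,1,step=.025,v=.02,r=.036,thr=14)
p,o=paddle(0,1,.035,r=.036); robot.move_linear(p,rot=o,velocity=.1)
p,o=paddle(0,1,.035,r=.036,z=.27); robot.move_linear(p,rot=o,velocity=.25)
robot.let_go()
robot.move_ptp([.36,.2,.50],down(1.5)); save('wrist','w15.png')
robot.move_ptp([.45,-.15,.45],down(1.5)); save('scene','s15.png'); save('side','sd15.png'); save('wrist','w16.png')
print(robot.sense()['clock'])
E
python3 -c "
import cv2
i=cv2.imread('pics/s15.png');a=cv2.resize(i[90:260,260:460],None,fx=3.5,fy=3.5,interpolation=2);cv2.imwrite('pics/s15c.png',a)
i=cv2.imread('pics/sd15.png');a=cv2.resize(i[120:230,220:400],None,fx=4.4,fy=4.4,interpolation=2);cv2.imwrite('pics/sd15c.png',a)
i=cv2.imread('pics/w15.png');a=cv2.resize(i[110:310,130:470],None,fx=2.35,fy=2.35,interpolation=2);cv2.imwrite('pics/w15c.png',a)"
```

```text
hit False [ 0.7694 -0.6897 -0.4362]
1.84 [ 5.4 -1.2 -2.8] -0.03 [0.0015 0.    ] 92.56
1.718 [ 6.8  0.8 -2.3] -0.0 [0.0018 0.0003] 92.83
1.595 [-0.2  0.1 -0.4] 0.01 [0.     0.0002] 93.11
1.472 [ 5.4  0.  -1.5] 0.06 [ 0.0009 -0.    ] 93.38
1.35 [ 7.   1.6 -2.6] 0.08 [0.0012 0.0003] 93.66
1.227 [ 0.5 -0.7 -0.2] -0.02 [-0.0004 -0.0001] 93.93
1.104 [ 3.4  1.  -1.7] -0.04 [0.0005 0.    ] 94.21
0.982 [ 4.8  2.9 -1.8] 0.01 [0.0005 0.0004] 94.48
0.859 [-0.6  0.3 -0.4] -0.03 [-0.0006 -0.0003] 94.76
0.736 [ 3.3  3.3 -2.9] 0.04 [0.0003 0.0001] 95.03
0.613 [ 3.5  3.9 -2. ] 0.02 [0.0003 0.0005] 95.31
0.491 [-0.6  0.2 -0. ] -0.02 [-0.0004 -0.0004] 95.58
0.368 [ 2.6  4.1 -2.1] 0.11 [0.0003 0.0004] 95.86
0.245 [ 2.3  6.5 -3.1] 0.11 [0.0002 0.0008] 96.13
0.123 [-0.9 -0.7 -0. ] 0.01 [-0.0002 -0.0005] 96.41
0.0 [ 3.1 10.2 -5.1] 0.05 [0.0003 0.0015] 96.68
-0.025 [ 3.6 13.8 -5.6] 0.07 [0.0004 0.0023] 96.93
-0.05 [ 4.  15.9 -7.4] -0.03 [0.0004 0.0031] 97.18
102.7333
```

View pics/w15c.png

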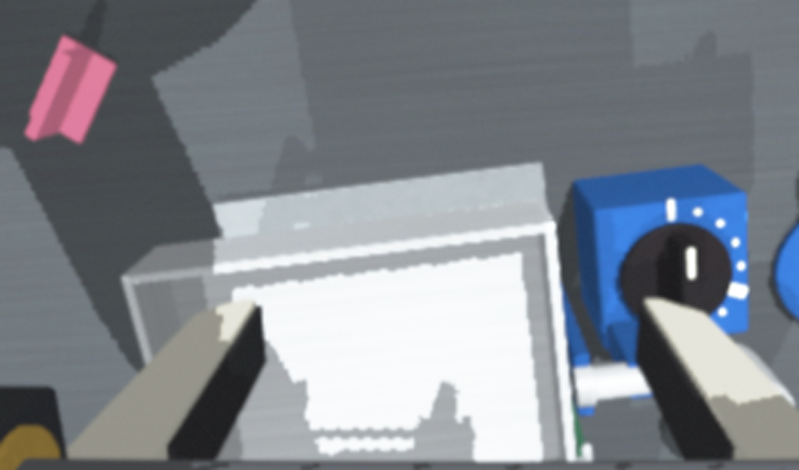

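View pics/s15c.png

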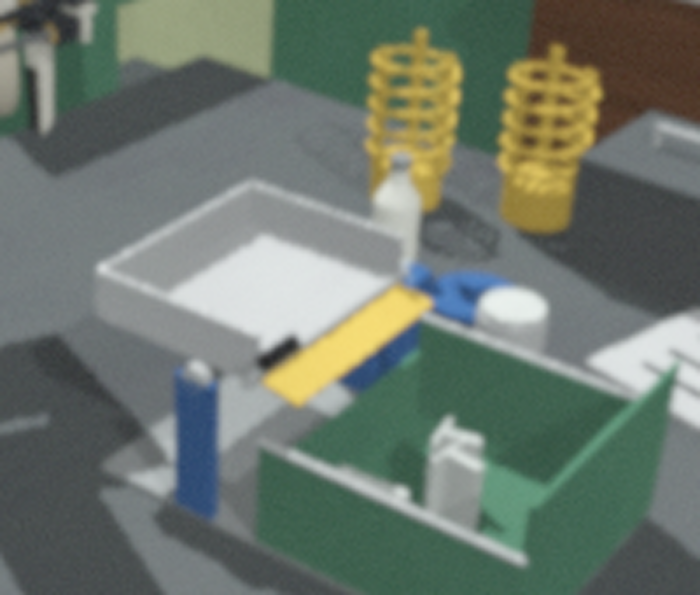

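View pics/sd15c.png

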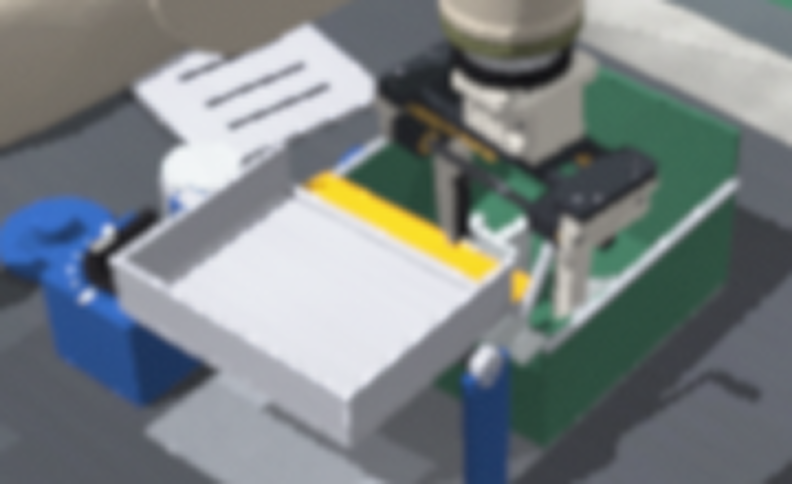

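The dial is home, and the tray is level and empty with the gate down. Now I'll shut the gate.

```bash
sed -i 's/ox=-.001/ox=-.0025/' h.py; python3 - <<'E'
from h import *
p=gpos(1.62); o=down(YAW)
robot.move_ptp([p[0],p[1],.36],o)
print(robot.move_linear(p,velocity=.12,threshold=8))
robot.close(); s=robot.sense(); print('w mm',s['gripper_width']*93,s['wrist_force'],s['clock'])
swing(1.62,0.05,12)
swing(.05,-.06,4,thr=8)
robot.let_go(); p=robot.sense()['position']
robot.move_linear([p[0],p[1],.36],velocity=.25)
robot.move_ptp([.40,-.2,.42],down(1.4)); save('wrist','w17.png'); save('scene','s17.png'); save('side','sd17.png'); print(robot.sense()['clock'])
E
python3 -c "
import cv2
i=cv2.imread('pics/s17.png');a=cv2.resize(i[90:260,260:460],None,fx=3.5,fy=3.5,interpolation=2);cv2.imwrite('pics/s17c.png',a)
i=cv2.imread('pics/sd17.png');a=cv2.resize(i[120:230,220:400],None,fx=4.4,fy=4.4,interpolation=2);cv2.imwrite('pics/sd17c.png',a)"
```

```text
False
w mm 17.057924822030913 [3.9834 0.1754 6.3026] 106.375
1.489 [4.8 0.6 7.3] [0.001  0.     0.0019] 106.71
1.358 [4.6 0.8 9.6] [0.0011 0.0001 0.0022] 107.04
1.228 [3.9 2.  8.6] [0.001  0.0002 0.0022] 107.38
1.097 [4.  2.2 8.8] [0.0008 0.0003 0.0019] 107.71
0.966 [2.6 1.5 7.5] [0.0005 0.0003 0.0014] 108.04
0.835 [0.9 1.8 6.9] [0.0001 0.0004 0.0009] 108.38
0.704 [0.9 2.3 6.3] [-0.0002  0.0004  0.0004] 108.71
0.573 [0.7 4.  2.8] [-0.0005  0.0004 -0.0004] 109.04
0.443 [1.7 4.5 1.8] [-0.      0.0004 -0.0002] 109.38
0.312 [ 2.5  4.3 -1. ] [-0.0003  0.0004 -0.0008] 109.71
0.181 [ 4.4  5.6 -0.2] [ 0.0002  0.0004 -0.0005] 110.04
0.05 [ 5.4  4.7 -1. ] [ 0.0002  0.0004 -0.0006] 110.38
0.023 [ 5.1  4.2 -0.8] [ 0.0003  0.0004 -0.0005] 110.62
-0.005 [ 5.6  5.5 -0.7] [ 0.0004  0.0004 -0.0004] 110.88
-0.032 [3.8 5.3 5.8] [0.001  0.0004 0.0009] 111.12
-0.06 [ 2.6  6.2 14.3] [0.0018 0.0004 0.0027] 111.38
115.0417
```

View pics/s17c.png

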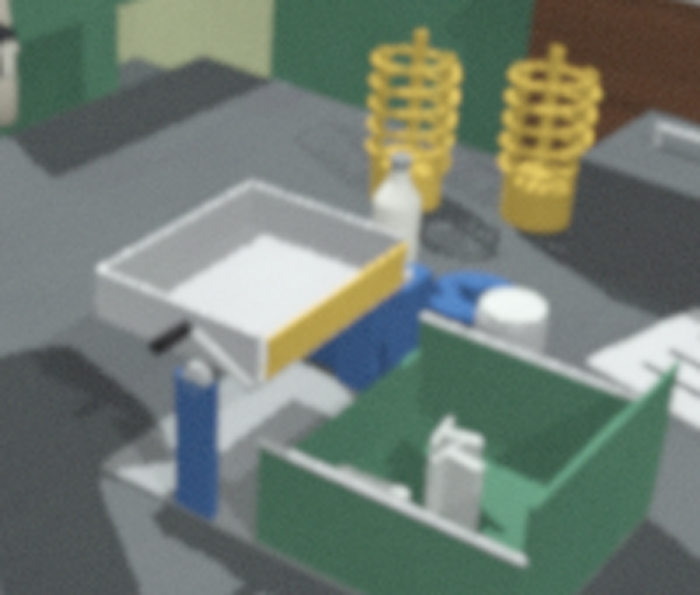

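View pics/sd17c.png

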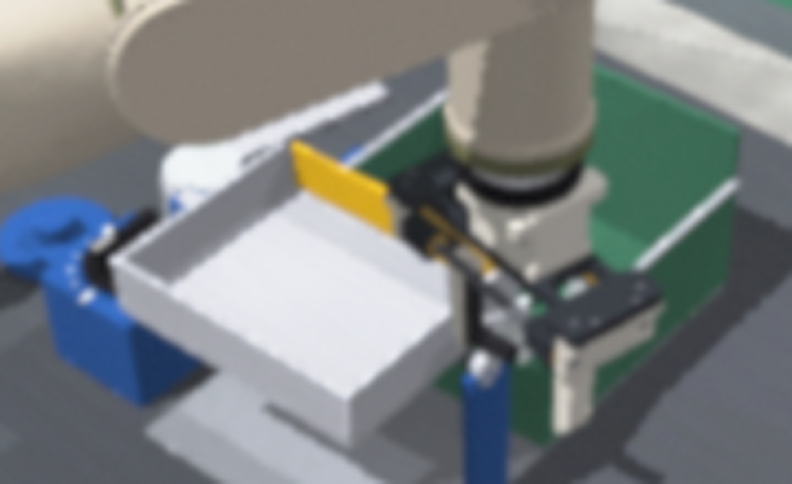

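View pics/w17.png

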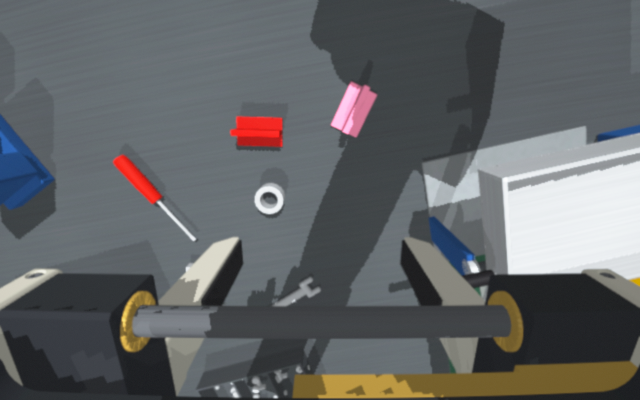

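The gate grip is back at scene (308.6,186.3), matching its shut position at the start, and the force rose at the stop. One last check that the dial is still home, then I hand in.

```bash
python3 - <<'E'
from h import *
robot.move_ptp([.36,.2,.50],down(1.5)); robot.wait(.5); c=save('wrist','w18.png')
a=load('w15')['img'].astype(int)[110:250,360:470]; b=c['img'].astype(int)[110:250,360:470]
print('diff dial region',np.abs(a-b).mean(),np.percentile(np.abs(a-b),99),robot.sense()['clock'])
cv2.imwrite('pics/w18c.png',cv2.resize(c['img'][110:310,130:470,::-1],None,fx=2.35,fy=2.35,interpolation=2))
E
```

```text
diff dial region 1.3794372294372295 14.0 117.1083
```

View pics/w18c.png

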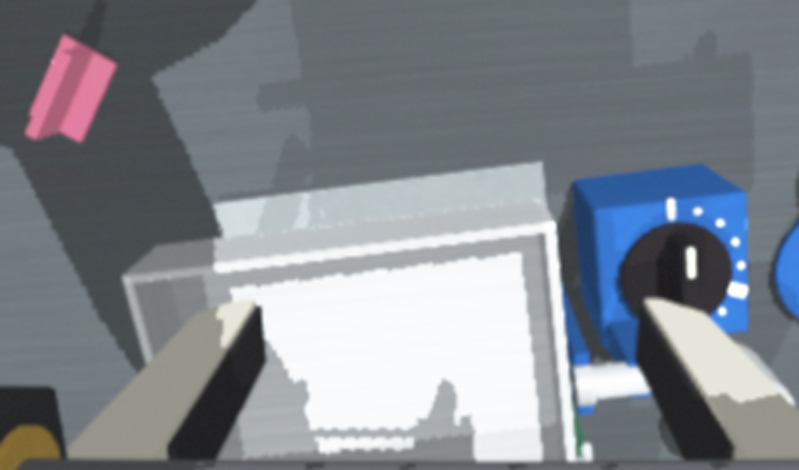

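The dial line (690,262) stands at the home bar (671,210), as in the earlier home view, and the tray is level and empty.

```bash
python3 -c "
from h import *
print(robot.hand_in())"
```

```text
the job is handed in; nothing more can be done
None
```

I did the whole job in the order asked and handed it in at about 117 s of the 210 s allowed. The hand-in reports no verdict.

- **Loading:** I wound the dial from one click back to home. I then stood all four T brackets on the bench in the tray with the gate shut. None of them had been knocked aside.
- **Tipping:** I lowered the gate to about 1.62 rad and turned the dial to the fifth click. The brackets slid out, and I counted all four in the tub.
- **Closing:** I wound the dial home against its stop and shut the gate against its stop.
- **Last checks:** The dial line is at the home mark, and the tray is level and empty. The gate grip is within about 0.1 pixel of where it sat shut at the start. The collar, wrench, screwdriver and the red and pink look-alikes look unmoved. I did not measure the pulley, oil bottle, offcut or tin afterwards.
- **Disagreements:** At the fifth click the dial read 2.00–2.04 rad in the camera against the nominal 1.963. The next click is at 2.356, so I took that as measurement error. In two camera views the gate grip was about 3 mm from where the description puts it. While I was lowering the gate, that offset loaded the wrist with about 23 N.

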